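Unstack the soldering things and set each on its own place

ROBOT

A 7-joint arm with a two-finger parallel gripper is mounted at the origin on a cart in front of the work surface, level with it; the furniture and walls round the work are solid. World frame = base frame: x ahead of the robot, y to its left, z up, the work surface at z = 0. Lengths are in mm, angles in rad, forces in N, time in s.
With the tool pointing down it reaches from about 425 to 800 mm from the base axis. Payload 8.3 kg.
Tool frame: the origin (TCP) lies between the finger pads, 19 mm behind the fingertips; this is the grasp point; z points along the fingers, y is the line along which they close (so a half turn about z gives the same grasp; the last joint's range is limited). The gripper opens to 85 mm and grips with 20 to 120 N. Pads are 22 mm wide; open, the fingers measure 114 mm over their backs; the gripper's body (76 mm by 85 mm) begins 54 mm behind the grasp point. The pads swing forward as they close: fully open they stand 13 mm farther back than shut.
Start: joints at [1.253, 0.383, 0.016, 1.37, -0.006, 1.388, -0.046], TCP at [157.57, -604.794, 249.979] pointing down, gripper open.
Joint ranges: [-2.95, 2.95], [-0.25, 2.06], [-1.52, 1.56], [0.18, 2.33], [-1.44, 4.58], [0.02, 2.06], [-3.01, 3.01]. Speed limits (rad/s): [2.39, 2.39, 3.01, 3.01, 3.14, 3.14, 3.14].

INTERFACE

Orientations are given as a rotation vector (axis times angle).
In Python, from plant import bot, optics gives the robot as it stands.
- The arm moves only by the tool play_rows, never from a script. Its argument "deltas" is a list of rows, each an object with "translation": the shift along the tool's x, y, z as a fraction of full scale, a list of three; "angular": the turn, a rotation vector about the tool's x, y, z as a fraction of full scale, a list of three; "claw": the opening, from -1 (shut) to 1 (fully open). A call has 1 to 10 rows; each row is the pose to reach, as a shift and turn from the pose commanded when the call began, along the tool's axes at that moment; what a row does not reach only later rows make up. Full scale, the value 1, is 0.08 m for a shift and 1.5 rad for a turn. A row lasts 1/10 s, in which the tool goes at most 50 mm and 8.59 degrees, less where a joint would pass 70% of its speed; a pose out of reach is approached as far as the arm can. A call with a number of a shift or a turn outside -1 to 1 is refused whole. A call with a gripper value outside its range is refused whole. The fingers move at their own pace and stop on an object; the grip force is fixed at half the most. Time passes only in rows, so rows that repeat a pose let the fingers close. It gives the time, the measured TCP pose, the force, the opening and the grip force at its end, in the units of the state.
- bot.read_state(): the state, without advancing time (a new reading comes with each control period).
- optics.get_image(name): name is "scene" or "side" or "wrist"; returns a dict with "color" (480x640x3 uint8, red, green, blue), "fx", "fy", "cx", "cy" (pixels), "rvec" (rotation vector, rad) and "tvec" (3), from world to camera coordinates, as OpenCV has them. Camera axes: x right, y down, z forward; pixel columns grow to the right and rows downward; lengths in mm; the calibration is good to about 2 mm. A picture is of the moment at which its call begins. There is no depth.
- bot.job_done(): hands the job in; it is judged then, once.
Trained networks look in a picture, given as the dict that the camera call returned (one of the last four; its "shot" number tells which), for a name from the list of things; names that differ only in an ending like _2 or _b are one class to them, and where a whole thing is asked for, a point or a joint stands for the part that bears it (a point fixed in the world has none). Each returns a list of dicts, best first, with "p" (0 to 1); they miss things now and then, are a little off and sometimes report something else, mostly with a low value. They report only what shows in the picture. A call takes as long as a camera call.
- optics.silhouettes(thing, picture): "region" (480x640 bool, what is visible of it) and "rect" ([left, top, right, bottom] in pixels, round what is visible of it).
The state is a dict: "time_s": time; "joint_positions": joint angles; "joint_velocities": joint speeds; "joint_efforts": joint torques, N m; "ee_pos": TCP position; "tool_rot": TCP orientation; "ft_force": force on the tool from outside, world axes, zero at the start; "moment": the same for the moment, N m; "gripper_width": finger opening in mm; "grip_force": force on a finger pad.
Only numpy, scipy, OpenCV 4.12 (cv2) and the standard library are available. Lean on these libraries where they do the work, as an engineer would, in place of code of your own. Each camera call takes 0.05 s, during which the arm holds its last target. There are 200 camera calls.

TASK

Take the stack on the bench apart and set each of its four things on its own place: the open steel casting ring in the smaller round wooden nest, the tin in the larger round nest, the black charcoal block flat inside the rectangular steel tray, and the pierced white block flat and centred on the wire trivet, lengthwise between its upturned ends. Keep everything upright, let go of it all, and leave the jar and the white cone standing near the work alone.

Things in the scene. Friction and masses are not known exactly. Their poses are not given: they have to be found in the camera images.
- steel_ring: Open grey steel casting ring (a plain tube, 48 mm across outside, 51 mm high, wall a few mm, about 0.2 kg), standing on the tin at the top of the stack. Origin: centre of its underside; z up.
- round_tin: Closed round whitish tin, 65 mm across, 26 mm high, lid fixed, about 0.1 kg, lying flat on the charcoal block under the casting ring. Origin: centre of its underside; z up.
- black_block: Black charcoal soldering block, 68 x 111 x 36 mm (x, y, z; its solid width is about 66 to 68 mm), about 0.1 kg, lying flat and crosswise on the pierced block, under the tin. Origin: centre of its underside; y along its length, z up.
- pierced_block: White pierced ceramic soldering block (fine holes), 66 x 105 x 13 mm (x, y, z), about 0.13 kg, lying flat on the bench at the bottom of the stack. Origin: centre of its underside; y along its length, z up.
- small_nest: Smaller round wooden nest for the casting ring, fixed: 73 mm across outside, recess 64 mm across, floor 4 mm and rim 9 mm above the bench. Origin: centre of its underside; z up.
- large_nest: Larger round wooden nest for the tin, fixed: 90 mm across outside, recess 81 mm across, floor 4 mm and rim 9 mm above the bench. Origin: centre of its underside; z up.
- steel_tray: Rectangular bright steel tray for the charcoal block, fixed: inside 86 x 129 mm (x, y), floor 3 mm and rim 10 mm above the bench; outside 94 x 137 mm. Origin: centre of its underside; y along its length, z up.
- wire_trivet: Low dark wire trivet for the pierced block, fixed: three round bars along y, at x = -18, 0 and 18 mm, tops 21 mm above the bench; their ends turn up to 32 mm, leaving 121 mm along y between them; open at the long sides, 56 mm wide over its legs. Origin: centre at bench height; y along its bars, z up.
- jar: Bystander: white jar with a black cap, 44 mm across, 54 mm high, standing between the hoses and the round pan. Origin: centre of its underside. (Behind it hangs the fixed gas torch, slanting from about x 0.62, y -0.13, z 0.21 m up to x 0.80, y 0.22, z 0.47 m: when crossing from side to side, pass it close to the robot, TCP no farther than 0.45 m from the base axis.)
- white_cone: Bystander: small white blunt cone, 27 mm across its foot, 36 mm high, standing beyond the work to the right. Origin: centre of its underside.

How it is judged (in metres and radians):
At the end, for the whole second after the job is handed in: Ring and tin on the floors of their nests (within 12 mm of centre), charcoal on the tray floor (13 mm), pierced block on the trivet bars (15 mm across, 12 mm along), both lengthwise within 0.2 rad; all four upright within 0.08 rad and at rest (horizontal distance between steel_ring and small_nest below 0.012 m and z of steel_ring in the frame of small_nest between 0 and 0.0075 m and horizontal distance between round_tin and large_nest below 0.012 m and z of round_tin in the frame of large_nest between 0 and 0.0075 m and x of black_block in the frame of steel_tray between -0.013 and 0.013 m and y of black_block in the frame of steel_tray between -0.013 and 0.013 m and z of black_block in the frame of steel_tray between -0.001 and 0.0065 m and angle between the y axis of black_block and the y axis of steel_tray, either way round below 0.2 rad and x of pierced_block in the frame of wire_trivet between -0.015 and 0.015 m and y of pierced_block in the frame of wire_trivet between -0.012 and 0.012 m and z of pierced_block in the frame of wire_trivet between 0.017 and 0.0245 m and angle between the y axis of pierced_block and the y axis of wire_trivet, either way round below 0.2 rad and angle between each of steel_ring, round_tin, black_block, pierced_block's own z axis and vertical below 0.08 rad and linear speed of each of steel_ring, round_tin, black_block, pierced_block below 0.02 m/s and angular speed of each of steel_ring, round_tin, black_block, pierced_block below 0.2 rad/s); the robot touches nothing.
It fails at once if one of the four things is tipped more than about 45 degrees (angle between any of steel_ring, round_tin, black_block, pierced_block's own z axis and vertical above 0.8 rad).
It fails at once if the bystanding jar is shifted by more than 3 cm (distance of jar from where it was at the start of the episode above 0.03 m).
It fails at once if the bystanding white cone is shifted by more than 3 cm (distance of white_cone from where it was at the start of the episode above 0.03 m).
It also fails if it takes over 134 s, if anything falls off the work surface, if the arm or the gripper's body presses on something with over 40 N, if the wrist force passes 120 N, or if a joint passes its speed limit or range.

## Working session

There is one attempt and no reset: what is moved stays moved. The work goes in short steps, Python scripts to look and compute and a tool call to move; the robot and the scene stay as the last step left them, time stands still between calls to the robot, and variables do not carry over. Pictures are saved under pics/ and viewed, at most 19 in all, crops included, and the job is handed in when it is done.

Besides the shell and the picture viewer there is one more tool, called after "Emit:" in YAML: its name, and indented under it one key for each argument. play_rows: Moves the arm, as the interface text tells. Its arguments: {"type":"object","properties":{"deltas":{"type":"array"}},"required":["deltas"]}

```bash
ls; mkdir -p pics
python3 - <<'E'
from plant import bot, optics
import cv2,numpy as np
s=bot.read_state(); print(s)
for n in ["scene","side","wrist"]:
    im=optics.get_image(n); cv2.imwrite(f"pics/{n}0.png",im["color"][:,:,::-1])
    R=cv2.Rodrigues(np.array(im["rvec"],float))[0]; print(n,im["fx"],im["cx"],im["cy"],"cam pos",-R.T@np.array(im["tvec"]).ravel(), "fwd",R[2])
    for t in ["steel_ring","round_tin","black_block","pierced_block","small_nest","large_nest","steel_tray","wire_trivet","jar","white_cone"]:
        r=optics.silhouettes(t,im)
        print(t,[(round(float(d["p"]),2),[int(v) for v in d["rect"]],int(d["region"].sum())) for d in r[:2]])
E
```

```text
pics
{'time_s': 0.0, 'joint_positions': array([ 1.25308091,  0.38427525,  0.01637415,  1.37116352, -0.00631089,
        1.38816566, -0.04650532]), 'joint_velocities': array([ 1.31888496e-03,  2.42466566e-05,  5.54509773e-04,  2.08412155e-03,
       -1.11498399e-03,  1.13110884e-03, -4.60664762e-04]), 'joint_efforts': array([ 4.55453956e-04, -6.27584696e+01,  8.44370015e-01, -3.71824837e+01,
        1.64835731e-02,  1.42962884e-02,  1.04482234e-05]), 'ee_pos': array([ 157.46510945, -604.36459909,  248.9514461 ]), 'tool_rot': array([-3.11418994e+00, -3.99021682e-01,  4.31767358e-04]), 'ft_force': array([-0.26014728, -0.44009483,  0.02718676]), 'moment': array([ 0.02684215, -0.00872263,  0.00445849]), 'grip_force': 0.0, 'gripper_width': 85.25994902844218}
scene 483.6208984368985 328.79604212963613 239.41577315214093 cam pos [-171.46643165  332.58314406  882.71705357] fwd [ 0.62018549 -0.31896967 -0.71667867]
steel_ring [(0.58, [213, 272, 240, 308], 730)]
round_tin [(0.69, [213, 291, 244, 316], 368)]
black_block [(0.84, [205, 294, 262, 336], 859)]
pierced_block [(0.91, [210, 296, 263, 34
[... 602 characters left out ...]
317], 831)]
pierced_block [(0.53, [288, 317, 315, 327], 336)]
small_nest [(0.67, [268, 351, 300, 384], 833)]
large_nest [(0.77, [319, 184, 340, 199], 230), (0.55, [286, 288, 318, 309], 284)]
steel_tray [(0.71, [344, 169, 386, 191], 585)]
wire_trivet [(0.71, [277, 289, 324, 319], 881), (0.65, [341, 205, 384, 230], 207)]
jar [(0.81, [271, 253, 289, 277], 363), (0.23, [293, 268, 312, 297], 584)]
white_cone []
wrist 334.4787982708039 322.58529683760565 234.932699896308 cam pos [ 236.63731226 -583.78055814  373.44139575] fwd [-0.3053786  -0.07912929 -0.94893755]
steel_ring []
round_tin []
black_block []
pierced_block []
small_nest []
large_nest []
steel_tray []
wire_trivet []
jar []
white_cone []
```

View pics/scene0.png

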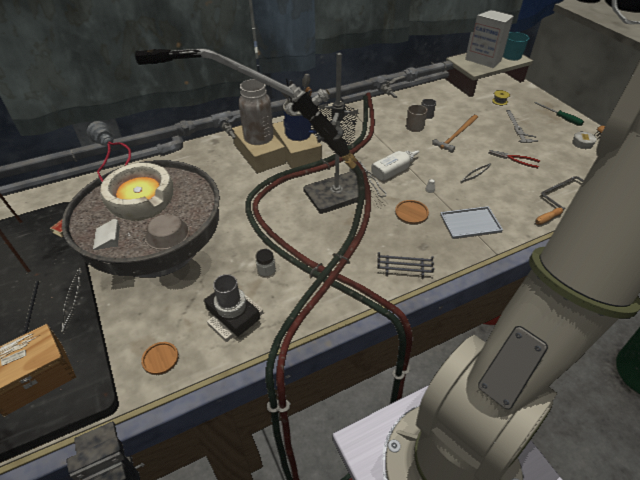

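View pics/side0.png

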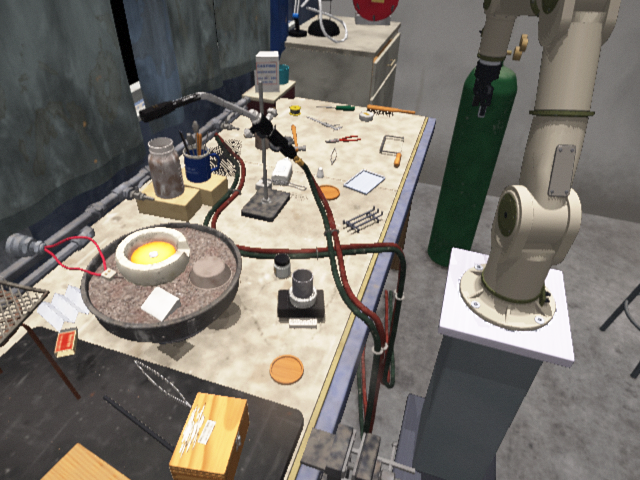

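```bash
cat > h.py <<'E'
from plant import bot, optics
import cv2,numpy as np
from scipy.spatial.transform import Rotation as Ro
def cam(im):
    R=cv2.Rodrigues(np.array(im["rvec"],float))[0]; t=np.array(im["tvec"],float).ravel()
    K=np.array([[im["fx"],0,im["cx"]],[0,im["fy"],im["cy"]],[0,0,1.]])
    return R,t,K
def back(im,uv,z):
    R,t,K=cam(im); c=-R.T@t
    d=(R.T@np.linalg.inv(K)@np.c_[np.atleast_2d(uv),np.ones(len(np.atleast_2d(uv)))].T).T
    return c+d*((z-c[2])/d[:,2])[:,None]
def proj(im,P):
    R,t,K=cam(im); q=(K@(R@np.atleast_2d(P).T+t[:,None])); return (q[:2]/q[2]).T
def best(thing,im):
    r=optics.silhouettes(thing,im); return r[0] if r else None
E
python3 - <<'E'
from h import *
Z=dict(steel_ring=100,small_nest=6,large_nest=6,steel_tray=7,wire_trivet=20,jar=27,white_cone=15)
for n in ["scene","side"]:
    im=optics.get_image(n)
    for t,z in Z.items():
        b=best(t,im)
        if b is None: print(n,t,None); continue
        v,u=np.nonzero(b["region"]); P=back(im,np.c_[u,v],z)
        rc=cv2.minAreaRect(P[:,:2].astype(np.float32))
        print(n,t,round(float(b["p"]),2),"mean",P.mean(0).round(),"rect",np.round(rc[0]),np.round(rc[1]),round(rc[2],1))
E
```

```text
scene steel_ring 0.85 mean [469. 238. 100.] rect [470. 238.] [47. 89.] 81.2
scene small_nest 0.83 mean [443. 404.   6.] rect [444. 403.] [77. 71.] 22.5
scene large_nest 0.86 mean [ 581. -302.    6.] rect [ 582. -304.] [91. 91.] 63.3
scene steel_tray 0.79 mean [ 476. -417.    7.] rect [ 477. -419.] [140.  97.] 72.9
scene wire_trivet 0.7 mean [ 420. -179.   20.] rect [ 418. -174.] [133.  66.] 57.4
scene jar 0.69 mean [569. 120.  27.] rect [571. 118.] [40. 84.] 69.0
scene white_cone None
side steel_ring 0.82 mean [470. 236. 100.] rect [471. 234.] [47. 97.] 20.3
side small_nest 0.68 mean [443. 405.   6.] rect [444. 405.] [72. 78.] 20.2
side large_nest 0.55 mean [ 571. -311.    6.] rect [ 569. -314.] [58. 99.] 33.3
side steel_tray 0.87 mean [ 477. -419.    7.] rect [ 477. -422.] [150.  98.] 72.9
side wire_trivet 0.74 mean [ 423. -175.   20.] rect [ 418. -175.] [131.  63.] 55.5
side jar 0.75 mean [572. 119.  27.] rect [573. 116.] [ 47. 101.] 21.5
side white_cone 0.71 mean [ 569. -300.   15.] rect [ 567. -302.] [ 60. 105.] 33.3
```

The scene view shows the stack at about (230,300) px, the small nest at (160,358), the trivet at (405,265), the large nest at (411,212), the tray at (471,223) and the jar at (265,262). The hoses run between the stack and the trivet. Next I fit the poses from both cameras.

```bash
cat >> h.py <<'E'
from scipy.optimize import minimize
def box(a,b,z0,z1): return np.array([[sx*a/2,sy*b/2,z] for sx in(-1,1) for sy in(-1,1) for z in(z0,z1)])
def cyl(d,z0,z1): 
    t=np.linspace(0,2*np.pi,48); return np.array([[d/2*np.cos(k),d/2*np.sin(k),z] for k in t for z in(z0,z1)])
M=dict(small_nest=cyl(73,0,9),large_nest=cyl(90,0,9),steel_tray=box(94,137,0,10),wire_trivet=np.r_[box(40,129,26,32),box(56,100,0,4)],
  steel_ring=cyl(48,0,51),round_tin=cyl(65,0,26),black_block=box(68,111,0,36),pierced_block=box(66,105,0,13),jar=cyl(44,0,54),white_cone=cyl(27,0,1))
S=4
def mask(im,P):
    h=cv2.convexHull((proj(im,P)*S).astype(np.float32)).astype(np.int32)
    m=np.zeros((480*S,640*S),np.uint8); cv2.fillConvexPoly(m,h,1); return m
def fit(thing,views,x0,z=0,occl=None):
    """views: list of (im, region). hull-vs-hull IoU"""
    T=[]
    for im,r in views:
        cs,_=cv2.findContours(r.astype(np.uint8),cv2.RETR_EXTERNAL,cv2.CHAIN_APPROX_NONE)
        c=np.vstack([k for k in cs if len(k)>12]); h=cv2.convexHull(((c+0.5)*S).astype(np.int32))
        m=np.zeros((480*S,640*S),np.uint8); cv2.fillConvexPoly(m,h,1); T.append((im,m))
    def f(q):
        c,s=np.cos(q[2]/50),np.sin(q[2]/50)
        P=M[thing]@np.array([[c,s,0],[-s,c,0],[0,0,1]])+[q[0],q[1],z]
        e=0
        for im,m in T:
            k=mask(im,P); e+=1-(k&m).sum()/max(1,(k|m).sum())
        return e/len(T)
    q0=np.array([x0[0],x0[1],x0[2]*50.]); b=minimize(f,q0,method="Nelder-Mead",options=dict(initial_simplex=q0+np.array([[0,0,0],[8,0,0],[0,8,0],[0,0,8]]),maxiter=120,xatol=.1,fatol=1e-4))
    return np.r_[b.x[:2],b.x[2]/50,b.fun]
E
python3 - <<'E'
from h import *
np.set_printoptions(precision=3,suppress=True)
X=dict(small_nest=(443,404,0),large_nest=(581,-303,0),steel_tray=(477,-419,-.3),wire_trivet=(419,-175,-.57))
for n in ["scene","side"]:
    im=optics.get_image(n)
    for t,x in X.items():
        b=best(t,im)
        if b is None: continue
        if t=="steel_tray":
            for yaw in (-.3,1.27): print(n,t,fit(t,[(im,b["region"])],(x[0],x[1],yaw)))
        elif t=="wire_trivet":
            for yaw in (-.57,1.0): print(n,t,fit(t,[(im,b["region"])],(x[0],x[1],yaw)))
        else: print(n,t,fit(t,[(im,b["region"])],x))
    c=im["color"]; 
    cr=c[230:360,190:330] if n=="scene" else c[230:340,240:380]
    cv2.imwrite(f"pics/{n}c.png",cv2.resize(cr[:,:,::-1],None,fx=5,fy=5,interpolation=cv2.INTER_CUBIC)[:600,:800])
im=optics.get_image("scene"); print("cone",back(im,[431,191],0),"hoses",back(im,[[345,290],[385,320],[405,325],[300,262],[290,300]],10))
E
```

```text
scene small_nest [441.397 403.436   0.12    0.053]
scene large_nest [ 581.419 -304.498    0.2      0.104]
scene steel_tray [ 476.025 -419.98    -0.283    0.07 ]
scene steel_tray [ 476.262 -420.615    2.806    0.072]
scene wire_trivet [ 420.955 -176.709   -0.56     0.248]
scene wire_trivet [ 422.392 -177.481    2.543    0.25 ]
side small_nest [442.693 402.455   0.127   0.075]
side large_nest [ 581. -303.    0.    1.]
side steel_tray [ 478.032 -419.081   -0.262    0.048]
side steel_tray [ 478.109 -420.605    2.88     0.047]
cone [[ 632.802 -404.829    0.   ]] hoses [[423.297 -15.804  10.   ]
 [311.705 -54.211  10.   ]
 [281.292 -85.84   10.   ]
 [547.27   40.491  10.   ]
 [453.811 107.87   10.   ]]
```

View pics/scenec.png

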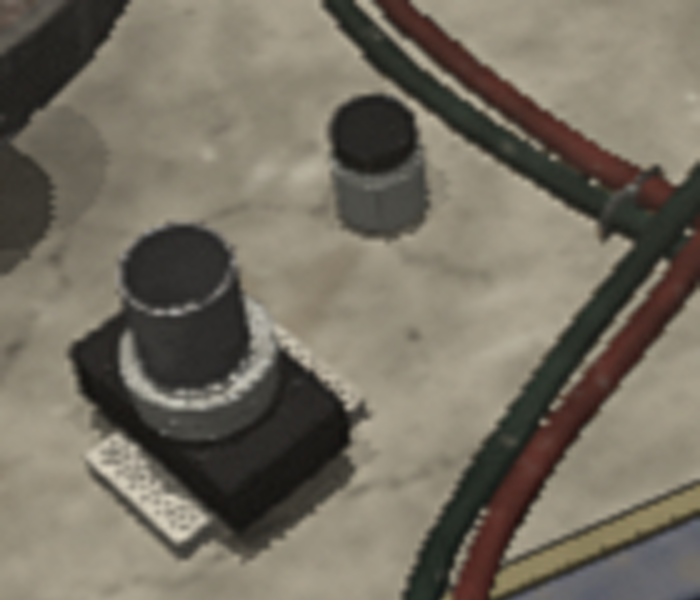

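Emit:
play_rows:
  deltas:
    - {"translation": [0.3, -0.18, 0], "angular": [0, 0, 0.06], "claw": 1}
    - {"translation": [0.6, -0.36, 0], "angular": [0, 0, 0.12], "claw": 1}
    - {"translation": [0.915, -0.54, 0], "angular": [0, 0, 0.17], "claw": 1}

```text
time_s: 3.3
ee_pos: [217.8, -544.0, 249.9]
tool_rot: [-3.142, 0.007, -0.0]
ft_force: [0.7, -0.8, -0.1]
gripper_width: 85.4
grip_force: 0.0
```

Emit:
play_rows:
  deltas:
    - {"translation": [0.28, -0.28, 0], "angular": [0, 0, 0], "claw": 1}
    - {"translation": [0.56, -0.56, 0], "angular": [0, 0, 0], "claw": 1}
    - {"translation": [0.84, -0.84, 0], "angular": [0, 0, 0], "claw": 1}

```text
time_s: 3.6
ee_pos: [285.5, -476.4, 250.1]
tool_rot: [3.141, -0.0, 0.0]
ft_force: [0.2, 0.1, -0.2]
gripper_width: 85.5
grip_force: 0.0
```

Emit:
play_rows:
  deltas:
    - {"translation": [0.28, -0.28, 0], "angular": [0, 0, 0], "claw": 1}
    - {"translation": [0.56, -0.56, 0], "angular": [0, 0, 0], "claw": 1}
    - {"translation": [0.84, -0.84, 0], "angular": [0, 0, 0], "claw": 1}

```text
time_s: 3.9
ee_pos: [352.7, -409.2, 250.2]
tool_rot: [3.141, -0.0, 0.0]
ft_force: [0.4, -0.1, 0.1]
gripper_width: 85.5
grip_force: 0.0
```

Emit:
play_rows:
  deltas:
    - {"translation": [0.28, -0.28, 0], "angular": [0, 0, 0], "claw": 1}
    - {"translation": [0.56, -0.56, 0], "angular": [0, 0, 0], "claw": 1}
    - {"translation": [0.84, -0.84, 0], "angular": [0, 0, 0], "claw": 1}
    - {"translation": [0.84, -0.84, 0], "angular": [0, 0, 0], "claw": 1}
    - {"translation": [0.84, -0.84, 0], "angular": [0, 0, 0], "claw": 1}

```text
time_s: 4.4
ee_pos: [419.6, -342.4, 250.1]
tool_rot: [3.142, 0.003, 0.0]
ft_force: [0.0, -0.3, -0.4]
gripper_width: 85.4
grip_force: 0.0
```

```bash
cat > look.py <<'E'
import sys
from h import *
np.set_printoptions(precision=3,suppress=True)
def pose(s=None):
    s=s or bot.read_state(); R=Ro.from_rotvec(s["tool_rot"]).as_matrix(); return s["ee_pos"],np.arctan2(R[1,0],R[0,0]),np.degrees(np.arccos(-R[2,2]))
E
python3 - <<'E'
from look import *
s=bot.read_state(); print(pose(s),s["joint_positions"],s["time_s"],s["ft_force"])
im=optics.get_image("wrist"); cv2.imwrite("pics/w1.png",im["color"][:,:,::-1])
for t,x in dict(large_nest=(581,-303,0),steel_tray=(477,-419,-.27),wire_trivet=(420,-176,-.57),white_cone=(632,-404,0)).items():
    b=best(t,im)
    if b is not None: print(t,b["p"],b["rect"],fit(t,[(im,b["region"])],x))
E
```

```text
(array([ 419.613, -342.422,  250.054]), np.float64(0.0018197675349828544), np.float64(0.003836354904846419)) [ 0.771  0.211 -0.171  1.596  0.037  1.339 -0.974] 4.4 [ 0.009 -0.301 -0.38 ]
large_nest 0.75 [240.0, 0.0, 330.7, 86.3] [ 583.84  -305.053    0.017    0.021]
steel_tray 0.82 [323.9, 78.3, 472.7, 204.5] [ 479.627 -421.408   -0.291    0.013]
wire_trivet 0.81 [98.4, 148.5, 232.0, 246.1] [ 425.255 -178.25    -0.566    0.057]
```

View pics/w1.png

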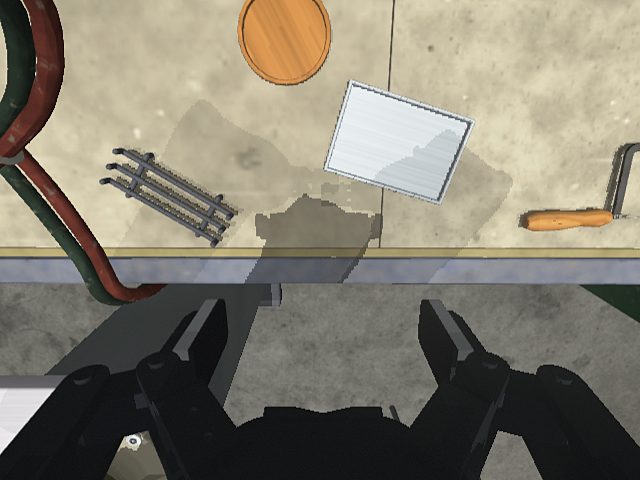

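Emit:
play_rows:
  deltas:
    - {"translation": [0, -0.33, 0], "angular": [0, 0, 0], "claw": 1}
    - {"translation": [0, -0.67, 0], "angular": [0, 0, 0], "claw": 1}
    - {"translation": [0, -1, 0], "angular": [0, 0, 0], "claw": 1}

```text
time_s: 4.95
ee_pos: [418.6, -262.7, 250.0]
tool_rot: [-3.142, 0.003, -0.0]
ft_force: [0.4, 1.1, 0.1]
gripper_width: 85.6
grip_force: 0.0
```

Emit:
play_rows:
  deltas:
    - {"translation": [0, -0.33, 0], "angular": [0, 0, 0], "claw": 1}
    - {"translation": [0, -0.67, 0], "angular": [0, 0, 0], "claw": 1}
    - {"translation": [0, -1, 0], "angular": [0, 0, 0], "claw": 1}

```text
time_s: 5.25
ee_pos: [418.7, -182.5, 250.1]
tool_rot: [3.141, -0.002, 0.0]
ft_force: [0.5, 0.7, -0.4]
gripper_width: 85.4
grip_force: 0.0
```

Emit:
play_rows:
  deltas:
    - {"translation": [0.04, -0.33, 0], "angular": [0, 0, 0], "claw": 1}
    - {"translation": [0.08, -0.67, 0], "angular": [0, 0, 0], "claw": 1}
    - {"translation": [0.125, -1, 0], "angular": [0, 0, 0], "claw": 1}

```text
time_s: 5.55
ee_pos: [429.0, -102.6, 250.2]
tool_rot: [3.141, -0.003, 0.001]
ft_force: [0.3, 0.4, -0.3]
gripper_width: 85.7
grip_force: 0.0
```

Emit:
play_rows:
  deltas:
    - {"translation": [0.04, -0.33, 0], "angular": [0, 0, 0], "claw": 1}
    - {"translation": [0.08, -0.67, 0], "angular": [0, 0, 0], "claw": 1}
    - {"translation": [0.125, -1, 0], "angular": [0, 0, 0], "claw": 1}

```text
time_s: 5.85
ee_pos: [439.1, -22.6, 250.2]
tool_rot: [3.141, -0.003, 0.001]
ft_force: [-0.5, 0.0, 0.4]
gripper_width: 85.3
grip_force: 0.0
```

Emit:
play_rows:
  deltas:
    - {"translation": [-0.02, -0.33, 0], "angular": [0, 0, 0], "claw": 1}
    - {"translation": [-0.04, -0.67, 0], "angular": [0, 0, 0], "claw": 1}
    - {"translation": [-0.06, -1, 0], "angular": [0, 0, 0], "claw": 1}

```text
time_s: 6.15
ee_pos: [434.3, 57.5, 250.2]
tool_rot: [3.142, -0.002, 0.001]
ft_force: [0.5, 0.2, 0.1]
gripper_width: 85.6
grip_force: 0.0
```

Emit:
play_rows:
  deltas:
    - {"translation": [-0.06, -0.33, 0], "angular": [0, 0, 0], "claw": 1}
    - {"translation": [-0.12, -0.67, 0], "angular": [0, 0, 0], "claw": 1}
    - {"translation": [-0.19, -1, 0], "angular": [0, 0, 0], "claw": 1}

```text
time_s: 6.45
ee_pos: [419.2, 137.4, 250.2]
tool_rot: [3.142, -0.003, 0.001]
ft_force: [0.2, 0.2, -0.1]
gripper_width: 85.3
grip_force: 0.0
```

Emit:
play_rows:
  deltas:
    - {"translation": [0, -0.33, 0], "angular": [0, 0, 0], "claw": 1}
    - {"translation": [0, -0.67, 0], "angular": [0, 0, 0], "claw": 1}
    - {"translation": [0, -0.8, 0], "angular": [0, 0, 0], "claw": 1}
    - {"translation": [0, -0.8, 0], "angular": [0, 0, 0], "claw": 1}
    - {"translation": [0, -0.8, 0], "angular": [0, 0, 0], "claw": 1}

```text
time_s: 6.95
ee_pos: [419.5, 199.7, 249.9]
tool_rot: [3.141, -0.002, -0.001]
ft_force: [0.1, 0.4, 0.2]
gripper_width: 85.3
grip_force: 0.0
```

Run:
```python
from look import *
s=bot.read_state(); print(pose(s),s["joint_positions"],s["time_s"],s["ft_force"])
im=optics.get_image("wrist"); cv2.imwrite("pics/w2.png",im["color"][:,:,::-1])
for t,x,z in [("small_nest",(441,403,0),0),("steel_ring",(470,237,0),75),("round_tin",(470,237,0),49),("black_block",(470,237,.3),13),("pierced_block",(470,237,1.8),0),("jar",(571,119,0),0)]:
    b=best(t,im)
    if b is not None: print(t,b["p"],b["rect"],fit(t,[(im,b["region"])],x,z))
```

```text
(array([419.548, 199.695, 249.85 ]), np.float64(-0.0013852730502201692), np.float64(0.03737865912422061)) [ 0.177  0.081 -0.721  1.762  0.055  1.32  -2.129] 6.95 [0.108 0.415 0.167]
small_nest 0.87 [103.2, 143.9, 171.4, 211.3] [444.273 403.777  -0.041   0.054]
steel_ring 0.7 [237.4, 131.7, 308.6, 199.1] [470.989 237.351   0.07    0.028]
round_tin 0.67 [252.6, 120.9, 319.8, 197.7] [469.952 236.049  -0.038   0.181]
black_block 0.63 [229.2, 83.4, 337.8, 214.5] [474.962 234.82   -1.193   0.057]
pierced_block 0.72 [233.6, 108.4, 347.8, 172.4] [470.946 232.365   3.478   0.335]
jar 0.84 [377.2, 6.3, 438.6, 73.6] [569.502 121.66    0.085   0.089]
```

View pics/w2.png

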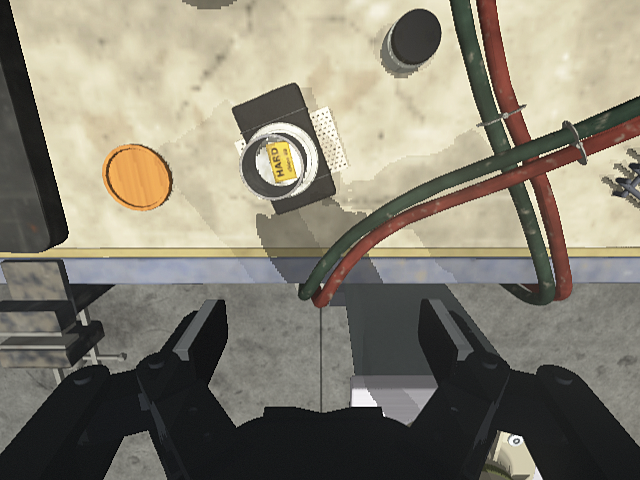

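Emit:
play_rows:
  deltas:
    - {"translation": [0.32, -0.24, 0], "angular": [0, 0, -0.1], "claw": 1}
    - {"translation": [0.644, -0.471, 0], "angular": [0, 0, -0.2], "claw": 1}
    - {"translation": [0.644, -0.471, 0], "angular": [0, 0, -0.252], "claw": 1}
    - {"translation": [0.644, -0.471, 0], "angular": [0, 0, -0.252], "claw": 1}

```text
time_s: 7.7
ee_pos: [471.0, 238.9, 249.5]
tool_rot: [-3.084, -0.592, 0.002]
ft_force: [-0.0, -0.1, 0.3]
gripper_width: 85.4
grip_force: 0.0
```

Emit:
play_rows:
  deltas:
    - {"translation": [0, 0, 0.3], "angular": [0, 0, 0], "claw": 1}
    - {"translation": [0, 0, 0.65], "angular": [0, 0, 0], "claw": 1}
    - {"translation": [0, 0, 0.9], "angular": [0, 0, 0], "claw": 1}
    - {"translation": [0, 0, 0.9], "angular": [0, 0, 0], "claw": 1}

```text
time_s: 8.1
ee_pos: [469.1, 237.1, 175.7]
tool_rot: [3.085, 0.585, -0.007]
ft_force: [-0.2, 0.1, 0.2]
gripper_width: 85.3
grip_force: 0.0
```

Run:
```python
from look import *
s=bot.read_state(); print(pose(s),s["time_s"],s["ft_force"])
im=optics.get_image("wrist")
for t,x,z in [("steel_ring",(470,237,0),75),("round_tin",(470,237,0),49),("black_block",(475,235,-1.19),13)]:
    b=best(t,im)
    if b is not None: print(t,b["p"],b["rect"],fit(t,[(im,b["region"])],x,z))
```

```text
(array([469.118, 237.121, 175.677]), np.float64(0.3750341308406177), np.float64(0.26843342386817176)) 8.1 [-0.207  0.149  0.234]
steel_ring 0.57 [282.5, 207.6, 364.5, 308.4] [471.233 237.843   0.14    0.024]
round_tin 0.93 [277.5, 192.8, 369.7, 270.5] [470.233 236.278   0.063   0.199]
black_block 0.87 [286.2, 151.6, 372.5, 286.3] [475.053 234.878  -1.182   0.39 ]
```

Emit:
play_rows:
  deltas:
    - {"translation": [0.02, 0, 0.3], "angular": [0, 0, 0], "claw": 1}
    - {"translation": [0.02, 0, 0.6], "angular": [0, 0, 0], "claw": 1}
    - {"translation": [0.02, 0, 0.89], "angular": [0, 0, 0], "claw": 1}
    - {"translation": [0.02, 0, 0.89], "angular": [0, 0, 0], "claw": 1}

```text
time_s: 8.7
ee_pos: [471.3, 238.5, 105.3]
tool_rot: [3.085, 0.589, -0.005]
ft_force: [-0.4, -0.2, -1.3]
gripper_width: 85.5
grip_force: 0.0
```

Emit:
play_rows:
  deltas:
    - {"translation": [0, 0, 0], "angular": [0, 0, 0], "claw": -1}
    - {"translation": [0, 0, 0], "angular": [0, 0, 0], "claw": -1}
    - {"translation": [0, 0, 0], "angular": [0, 0, 0], "claw": -1}
    - {"translation": [0, 0, 0], "angular": [0, 0, 0], "claw": -1}
    - {"translation": [0, 0, 0], "angular": [0, 0, 0], "claw": -1}
    - {"translation": [0, 0, 0], "angular": [0, 0, 0], "claw": -1}
    - {"translation": [0, 0, 0], "angular": [0, 0, 0], "claw": -1}

```text
time_s: 9.4
ee_pos: [473.5, 239.4, 108.7]
tool_rot: [3.086, 0.589, 0.005]
ft_force: [-0.5, -1.1, 6.4]
gripper_width: 46.7
grip_force: 60.5
```

Emit:
play_rows:
  deltas:
    - {"translation": [0, 0, -0.15], "angular": [0, 0, 0], "claw": -1}
    - {"translation": [0, 0, -0.4], "angular": [0, 0, 0], "claw": -1}
    - {"translation": [0, 0, -0.7], "angular": [0, 0, 0], "claw": -1}
    - {"translation": [0, 0, -1], "angular": [0, 0, 0], "claw": -1}

```text
time_s: 9.8
ee_pos: [471.9, 239.4, 188.5]
tool_rot: [-3.085, -0.591, 0.0]
ft_force: [0.2, 0.2, -3.2]
gripper_width: 46.7
grip_force: 62.1
```

Emit:
play_rows:
  deltas:
    - {"translation": [0.05, -0.2, 0], "angular": [0, 0, 0], "claw": -1}
    - {"translation": [0.1, -0.5, 0], "angular": [0, 0, 0], "claw": -1}
    - {"translation": [0.16, -0.75, 0], "angular": [0, 0, 0], "claw": -1}
    - {"translation": [0.21, -1, 0], "angular": [0, 0, 0], "claw": -1}

```text
time_s: 10.2
ee_pos: [458.1, 320.7, 188.0]
tool_rot: [-3.085, -0.59, -0.001]
ft_force: [0.6, -0.3, -1.9]
gripper_width: 46.4
grip_force: 62.1
```

Emit:
play_rows:
  deltas:
    - {"translation": [0.05, -0.25, 0], "angular": [0, 0, 0], "claw": -1}
    - {"translation": [0.1, -0.5, 0], "angular": [0, 0, 0], "claw": -1}
    - {"translation": [0.16, -0.75, 0], "angular": [0, 0, 0], "claw": -1}
    - {"translation": [0.21, -1, 0], "angular": [0, 0, 0], "claw": -1}
    - {"translation": [0.21, -1, 0], "angular": [0, 0, 0], "claw": -1}
    - {"translation": [0.21, -1, 0], "angular": [0, 0, 0], "claw": -1}

```text
time_s: 10.8
ee_pos: [444.1, 400.7, 187.4]
tool_rot: [-3.085, -0.592, 0.0]
ft_force: [-0.2, -0.3, -3.2]
gripper_width: 46.8
grip_force: 62.3
```

Run:
```python
from look import *
s=bot.read_state(); print(pose(s),s["time_s"],s["ft_force"],s["grip_force"],s["joint_positions"])
im=optics.get_image("wrist");cv2.imwrite("pics/w3.png",im["color"][:,:,::-1])
for t,x,z in [("small_nest",(443,403,0),0),("steel_ring",(443,400,0),155)]:
    b=best(t,im)
    if b is not None: print(t,b["p"],b["rect"],fit(t,[(im,b["region"])],x,z))
```

```text
(array([444.085, 400.68 , 187.417]), np.float64(0.37905736848017446), np.float64(0.010804852410439486)) 10.8 [-0.193 -0.32  -3.206] 62.328900061984314 [-0.221  0.47  -0.773  1.513  0.335  1.295 -2.223]
small_nest 0.59 [281.0, 170.1, 358.5, 250.1] [444.756 404.141   0.087   0.041]
steel_ring 0.65 [262.8, 250.6, 385.7, 404.3] [442.98  400.184   0.106   0.053]
```

View pics/w3.png

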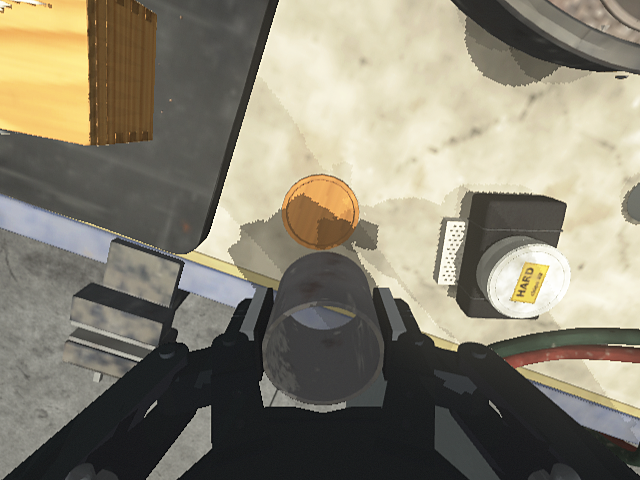

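Emit:
play_rows:
  deltas:
    - {"translation": [0.025, -0.037, 0.2], "angular": [0, 0, 0], "claw": -1}
    - {"translation": [0.025, -0.037, 0.5], "angular": [0, 0, 0], "claw": -1}
    - {"translation": [0.025, -0.037, 0.75], "angular": [0, 0, 0], "claw": -1}
    - {"translation": [0.025, -0.037, 1], "angular": [0, 0, 0], "claw": -1}

```text
time_s: 11.35
ee_pos: [445.2, 403.0, 104.8]
tool_rot: [3.085, 0.589, -0.001]
ft_force: [0.3, -0.8, -3.1]
gripper_width: 46.6
grip_force: 62.3
```

Emit:
play_rows:
  deltas:
    - {"translation": [0, 0, 0.25], "angular": [0, 0, 0], "claw": -1}
    - {"translation": [0, 0, 0.5], "angular": [0, 0, 0], "claw": -1}
    - {"translation": [0, 0, 0.7], "angular": [0, 0, 0], "claw": -1}
    - {"translation": [0, 0, 0.8], "angular": [0, 0, 0], "claw": -1}
    - {"translation": [0, 0, 0.8], "angular": [0, 0, 0], "claw": -1}
    - {"translation": [0, 0, 0.8], "angular": [0, 0, 0], "claw": -1}

```text
time_s: 11.95
ee_pos: [445.5, 404.2, 43.4]
tool_rot: [-3.085, -0.59, -0.001]
ft_force: [-0.2, -0.3, -2.6]
gripper_width: 46.8
grip_force: 62.3
```

Run:
```python
from look import *
s=bot.read_state(); print(pose(s),s["time_s"],s["ft_force"],s["grip_force"])
im=optics.get_image("wrist");cv2.imwrite("pics/w4.png",im["color"][:,:,::-1])
for t,x,z in [("small_nest",(443,403,0),0),("steel_ring",(443,400,0),11)]:
    b=best(t,im)
    if b is not None: print(t,b["p"],b["rect"],fit(t,[(im,b["region"])],x,z))
```

```text
(array([445.483, 404.243,  43.377]), np.float64(0.37778424738392996), np.float64(0.05031759278693905)) 11.95 [-0.214 -0.341 -2.608] 62.303125574835576
small_nest 0.88 [255.0, 218.1, 393.5, 327.8] [444.63  403.653   0.085   0.232]
steel_ring 0.84 [261.7, 251.4, 385.6, 404.3] [443.896 403.422  -0.017   0.056]
```

View pics/w4.png

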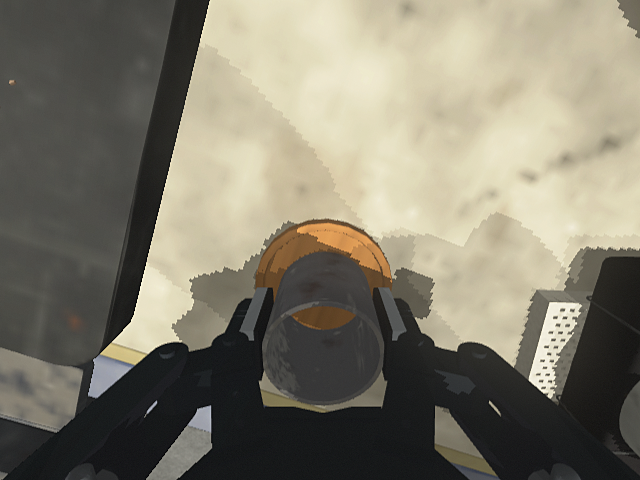

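Emit:
play_rows:
  deltas:
    - {"translation": [0, 0, 0.03], "angular": [0, 0, 0], "claw": -1}
    - {"translation": [0, 0, 0.055], "angular": [0, 0, 0], "claw": -1}
    - {"translation": [0, 0, 0.07], "angular": [0, 0, 0], "claw": -1}
    - {"translation": [0, 0, 0.07], "angular": [0, 0, 0], "claw": -1}

```text
time_s: 12.5
ee_pos: [445.5, 404.1, 38.5]
tool_rot: [3.086, 0.59, 0.002]
ft_force: [-1.9, -2.8, 6.9]
gripper_width: 46.7
grip_force: 63.3
```

Emit:
play_rows:
  deltas:
    - {"translation": [0, 0, 0], "angular": [0, 0, 0], "claw": 0.4}
    - {"translation": [0, 0, 0], "angular": [0, 0, 0], "claw": 0.6}
    - {"translation": [0, 0, 0], "angular": [0, 0, 0], "claw": 1}
    - {"translation": [0, 0, 0], "angular": [0, 0, 0], "claw": 1}
    - {"translation": [0, 0, 0], "angular": [0, 0, 0], "claw": 1}
    - {"translation": [0, 0, 0], "angular": [0, 0, 0], "claw": 1}
    - {"translation": [0, 0, -0.3], "angular": [0, 0, 0], "claw": 1}
    - {"translation": [0, 0, -0.65], "angular": [0, 0, 0], "claw": 1}
    - {"translation": [0, 0, -1], "angular": [0, 0, 0], "claw": 1}

```text
time_s: 13.4
ee_pos: [445.0, 403.8, 117.9]
tool_rot: [3.086, 0.59, -0.001]
ft_force: [-0.3, 1.6, 0.3]
gripper_width: 85.3
grip_force: 0.0
```

Emit:
play_rows:
  deltas:
    - {"translation": [0, 0, -0.4], "angular": [0, 0, 0], "claw": 1}
    - {"translation": [0, 0.2, -0.8], "angular": [0, 0, 0], "claw": 1}
    - {"translation": [-0.1, 0.6, -1], "angular": [0, 0, 0], "claw": 1}
    - {"translation": [-0.24, 1, -1], "angular": [0, 0, 0], "claw": 1}

```text
time_s: 13.8
ee_pos: [457.8, 323.3, 200.2]
tool_rot: [-3.083, -0.592, -0.007]
ft_force: [-0.2, -0.5, -0.3]
gripper_width: 85.9
grip_force: 0.0
```

Emit:
play_rows:
  deltas:
    - {"translation": [-0.12, 0.4, 0], "angular": [0, 0, 0], "claw": 1}
    - {"translation": [-0.24, 0.8, 0], "angular": [0, 0, 0], "claw": 1}
    - {"translation": [-0.24, 1, 0], "angular": [0, 0, 0], "claw": 1}
    - {"translation": [-0.24, 1, 0], "angular": [0, 0, 0], "claw": 1}
    - {"translation": [-0.24, 1, 0], "angular": [0, 0, 0], "claw": 1}

```text
time_s: 14.3
ee_pos: [468.4, 241.4, 197.4]
tool_rot: [-3.085, -0.589, -0.0]
ft_force: [0.8, 1.0, 0.5]
gripper_width: 85.4
grip_force: 0.0
```

Run:
```python
from look import *
s=bot.read_state(); print(pose(s),s["time_s"],s["ft_force"],s["gripper_width"])
im=optics.get_image("wrist");cv2.imwrite("pics/w5.png",im["color"][:,:,::-1])
for t,x,z in [("round_tin",(470,236,0),49),("black_block",(475,235,-1.19),13),("steel_ring",(443,400,0),4),("small_nest",(443,403,0),0)]:
    b=best(t,im)
    if b is not None: print(t,b["p"],b["rect"],fit(t,[(im,b["region"])],x,z))
im=optics.get_image("scene")
for t,x,z in [("steel_ring",(443,400,0),4),("small_nest",(443,403,0),0)]:
    b=best(t,im)
    if b is not None: print(t,b["p"],b["rect"],fit(t,[(im,b["region"])],x,z))
```

```text
(array([468.439, 241.36 , 197.392]), np.float64(0.3774464710482344), np.float64(0.02796266685046447)) 14.3 [0.836 1.011 0.455] 85.37187698030878
round_tin 0.69 [287.0, 189.8, 370.0, 274.3] [469.706 235.93    0.077   0.064]
black_block 0.59 [292.4, 149.7, 373.5, 278.0] [474.402 235.311  -1.22    0.077]
small_nest 0.91 [114.6, 130.7, 193.5, 211.9] [444.444 403.165   0.14    0.196]
steel_ring 0.74 [143.6, 334.7, 170.6, 370.7] [438.807 401.382   0.138   0.07 ]
small_nest 0.78 [140.9, 344.8, 179.3, 377.0] [443.631 403.593   0.07    0.211]
```

View pics/w5.png

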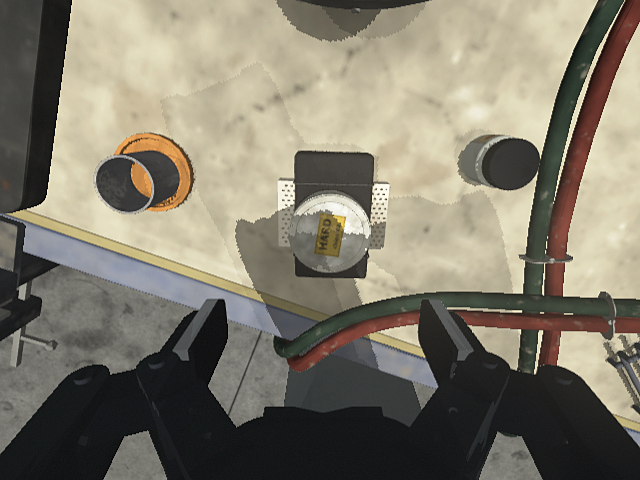

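Emit:
play_rows:
  deltas:
    - {"translation": [-0.01, 0.07, 0.3], "angular": [0, 0, 0], "claw": 1}
    - {"translation": [-0.01, 0.07, 0.65], "angular": [0, 0, 0], "claw": 1}
    - {"translation": [-0.01, 0.07, 0.9], "angular": [0, 0, 0], "claw": 1}
    - {"translation": [-0.01, 0.07, 1], "angular": [0, 0, 0], "claw": 1}

```text
time_s: 15.1
ee_pos: [468.8, 235.0, 115.2]
tool_rot: [3.085, 0.59, -0.005]
ft_force: [-1.4, 0.1, 1.4]
gripper_width: 85.4
grip_force: 0.0
```

Emit:
play_rows:
  deltas:
    - {"translation": [0, 0, 0.25], "angular": [0, 0, 0], "claw": 1}
    - {"translation": [0, 0, 0.45], "angular": [0, 0, 0], "claw": 1}
    - {"translation": [0, 0, 0.6], "angular": [0, 0, 0], "claw": 1}
    - {"translation": [0, 0, 0.6], "angular": [0, 0, 0], "claw": 1}
    - {"translation": [0, 0, 0.6], "angular": [0, 0, 0], "claw": 0.6}
    - {"translation": [0, 0, 0.6], "angular": [0, 0, 0], "claw": -1}
    - {"translation": [0, 0, 0.6], "angular": [0, 0, 0], "claw": -1}
    - {"translation": [0, 0, 0.6], "angular": [0, 0, 0], "claw": -1}
    - {"translation": [0, 0, 0.6], "angular": [0, 0, 0], "claw": -1}

```text
time_s: 16.0
ee_pos: [470.7, 236.2, 71.0]
tool_rot: [-3.085, -0.59, -0.004]
ft_force: [-2.0, -0.8, 5.2]
gripper_width: 62.0
grip_force: 65.5
```

Emit:
play_rows:
  deltas:
    - {"translation": [0, 0, -0.1], "angular": [0, 0, 0], "claw": -1}
    - {"translation": [0, 0, -0.35], "angular": [0, 0, 0], "claw": -1}
    - {"translation": [0, 0, -0.7], "angular": [0, 0, 0], "claw": -1}
    - {"translation": [0, 0, -1], "angular": [0, 0, 0], "claw": -1}

```text
time_s: 16.4
ee_pos: [470.0, 235.8, 151.4]
tool_rot: [-3.085, -0.59, -0.002]
ft_force: [0.5, 0.2, -0.3]
gripper_width: 61.6
grip_force: 65.4
```

Emit:
play_rows:
  deltas:
    - {"translation": [0, 0, -0.3], "angular": [0, 0, 0.07], "claw": -1}
    - {"translation": [0, 0, -0.6], "angular": [0, 0, 0.14], "claw": -1}
    - {"translation": [0, 0, -0.85], "angular": [0, 0, 0.2], "claw": -1}
    - {"translation": [0, 0, -1], "angular": [0, 0, 0.252], "claw": -1}

```text
time_s: 16.8
ee_pos: [470.3, 236.1, 232.2]
tool_rot: [-3.14, 0.005, -0.005]
ft_force: [0.1, -0.3, -0.5]
gripper_width: 61.8
grip_force: 65.4
```

Emit:
play_rows:
  deltas:
    - {"translation": [-0.15, 0.15, 0], "angular": [0, 0, 0], "claw": -1}
    - {"translation": [-0.45, 0.45, 0], "angular": [0, 0, 0], "claw": -1}
    - {"translation": [-0.75, 0.75, 0], "angular": [0, 0, 0], "claw": -1}

```text
time_s: 17.1
ee_pos: [409.1, 175.6, 230.0]
tool_rot: [-3.141, -0.002, -0.001]
ft_force: [0.6, -0.4, -0.7]
gripper_width: 61.9
grip_force: 65.4
```

Emit:
play_rows:
  deltas:
    - {"translation": [0.08, 0.33, 0], "angular": [0, 0, 0], "claw": -1}
    - {"translation": [0.16, 0.67, 0], "angular": [0, 0, 0], "claw": -1}
    - {"translation": [0.25, 1, 0], "angular": [0, 0, 0], "claw": -1}

```text
time_s: 17.4
ee_pos: [429.8, 94.7, 230.5]
tool_rot: [3.141, 0.001, 0.003]
ft_force: [-0.3, -0.3, -0.8]
gripper_width: 61.9
grip_force: 65.5
```

Emit:
play_rows:
  deltas:
    - {"translation": [0.04, 0.33, 0], "angular": [0, 0, 0], "claw": -1}
    - {"translation": [0.08, 0.67, 0], "angular": [0, 0, 0], "claw": -1}
    - {"translation": [0.12, 1, 0], "angular": [0, 0, 0], "claw": -1}

```text
time_s: 17.7
ee_pos: [439.5, 14.7, 230.3]
tool_rot: [3.141, 0.001, 0.002]
ft_force: [0.1, 0.8, -0.9]
gripper_width: 61.7
grip_force: 65.5
```

Emit:
play_rows:
  deltas:
    - {"translation": [-0.02, 0.33, 0], "angular": [0, 0, 0], "claw": -1}
    - {"translation": [-0.04, 0.67, 0], "angular": [0, 0, 0], "claw": -1}
    - {"translation": [-0.06, 1, 0], "angular": [0, 0, 0], "claw": -1}

```text
time_s: 18.0
ee_pos: [434.6, -65.3, 230.3]
tool_rot: [3.141, 0.001, 0.002]
ft_force: [0.7, -0.0, -1.1]
gripper_width: 61.8
grip_force: 65.5
```

Emit:
play_rows:
  deltas:
    - {"translation": [-0.06, 0.33, 0], "angular": [0, 0, 0], "claw": -1}
    - {"translation": [-0.12, 0.67, 0], "angular": [0, 0, 0], "claw": -1}
    - {"translation": [-0.19, 1, 0], "angular": [0, 0, 0], "claw": -1}

```text
time_s: 18.3
ee_pos: [419.3, -145.3, 230.3]
tool_rot: [3.141, 0.001, 0.002]
ft_force: [-0.0, -1.1, 0.1]
gripper_width: 62.1
grip_force: 65.5
```

Emit:
play_rows:
  deltas:
    - {"translation": [0, 0.33, 0], "angular": [0, 0, 0], "claw": -1}
    - {"translation": [0, 0.67, 0], "angular": [0, 0, 0], "claw": -1}
    - {"translation": [0, 1, 0], "angular": [0, 0, 0], "claw": -1}

```text
time_s: 18.6
ee_pos: [419.5, -225.4, 230.4]
tool_rot: [3.141, 0.001, 0.002]
ft_force: [-0.2, 1.3, -0.6]
gripper_width: 62.2
grip_force: 65.5
```

Emit:
play_rows:
  deltas:
    - {"translation": [0.25, 0.33, 0], "angular": [0, 0, 0], "claw": -1}
    - {"translation": [0.5, 0.67, 0], "angular": [0, 0, 0], "claw": -1}
    - {"translation": [0.75, 1, 0], "angular": [0, 0, 0], "claw": -1}

```text
time_s: 18.9
ee_pos: [480.2, -305.6, 230.5]
tool_rot: [3.141, -0.0, 0.002]
ft_force: [0.6, 0.3, -0.2]
gripper_width: 62.1
grip_force: 65.5
```

Emit:
play_rows:
  deltas:
    - {"translation": [0.35, 0, 0], "angular": [0, 0, 0], "claw": -1}
    - {"translation": [0.65, 0, 0], "angular": [0, 0, 0], "claw": -1}
    - {"translation": [0.85, 0, 0], "angular": [0, 0, 0], "claw": -1}
    - {"translation": [0.85, 0, 0], "angular": [0, 0, 0], "claw": -1}
    - {"translation": [0.85, 0, 0], "angular": [0, 0, 0], "claw": -1}

```text
time_s: 19.4
ee_pos: [547.3, -304.3, 229.6]
tool_rot: [-3.141, -0.001, -0.0]
ft_force: [0.1, 0.1, -0.1]
gripper_width: 61.7
grip_force: 65.5
```

Run:
```python
from look import *
s=bot.read_state(); print(pose(s),s["time_s"],s["ft_force"],s["gripper_width"],s["joint_positions"])
p=s["ee_pos"]
im=optics.get_image("wrist");cv2.imwrite("pics/w6.png",im["color"][:,:,::-1])
for t,x,z in [("round_tin",(p[0],p[1],0),p[2]-22),("large_nest",(583,-305,0),0),("white_cone",(633,-405,0),0),("steel_tray",(479,-421,-.29),0)]:
    b=best(t,im)
    if b is not None: print(t,b["p"],b["rect"],fit(t,[(im,b["region"])],x,z))
```

```text
(array([ 547.265, -304.288,  229.628]), np.float64(0.0004717366378979938), np.float64(0.022495713951297618)) 19.4 [ 0.125  0.051 -0.11 ] 61.675131569683096 [ 0.634  0.409 -0.245  1.389  0.099  1.356 -1.183]
round_tin 0.62 [248.9, 239.4, 399.5, 390.5] [ 546.71  -303.938    0.194    0.08 ]
large_nest 0.91 [281.3, 124.6, 368.6, 212.4] [ 583.27  -304.729    0.056    0.027]
white_cone 0.92 [413.6, 94.3, 444.0, 125.3] [ 640.174 -406.731   -0.055    0.104]
steel_tray 0.97 [368.1, 207.5, 498.8, 314.1] [ 479.716 -421.132   -0.294    0.085]
```

View pics/w6.png

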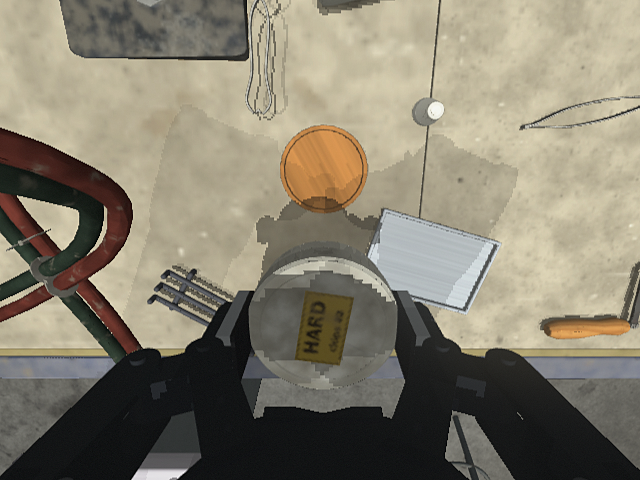

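Emit:
play_rows:
  deltas:
    - {"translation": [0.2, 0, 0], "angular": [0, 0, 0], "claw": -1}
    - {"translation": [0.455, 0.01, 0.2], "angular": [0, 0, 0], "claw": -1}
    - {"translation": [0.455, 0.01, 0.5], "angular": [0, 0, 0], "claw": -1}
    - {"translation": [0.455, 0.01, 0.75], "angular": [0, 0, 0], "claw": -1}
    - {"translation": [0.455, 0.01, 1], "angular": [0, 0, 0], "claw": -1}

```text
time_s: 20.15
ee_pos: [583.4, -305.4, 148.5]
tool_rot: [3.142, -0.001, -0.0]
ft_force: [0.4, -0.1, -0.9]
gripper_width: 61.9
grip_force: 65.5
```

Emit:
play_rows:
  deltas:
    - {"translation": [0, 0, 0.3], "angular": [0, 0, 0], "claw": -1}
    - {"translation": [0, 0, 0.6], "angular": [0, 0, 0], "claw": -1}
    - {"translation": [0, 0, 0.8], "angular": [0, 0, 0], "claw": -1}
    - {"translation": [0, 0, 1], "angular": [0, 0, 0], "claw": -1}

```text
time_s: 20.55
ee_pos: [583.6, -305.5, 68.7]
tool_rot: [3.141, -0.001, 0.0]
ft_force: [-0.2, 0.5, -1.6]
gripper_width: 62.0
grip_force: 65.5
```

Emit:
play_rows:
  deltas:
    - {"translation": [0, 0, 0.2], "angular": [0, 0, 0], "claw": -1}
    - {"translation": [0, 0, 0.35], "angular": [0, 0, 0], "claw": -1}
    - {"translation": [0, 0, 0.45], "angular": [0, 0, 0], "claw": -1}
    - {"translation": [0, 0, 0.5], "angular": [0, 0, 0], "claw": -1}
    - {"translation": [0, 0, 0.5], "angular": [0, 0, 0], "claw": -1}
    - {"translation": [0, 0, 0.5], "angular": [0, 0, 0], "claw": -1}

```text
time_s: 21.15
ee_pos: [584.2, -305.5, 29.8]
tool_rot: [3.141, -0.0, 0.002]
ft_force: [0.8, -0.2, 0.2]
gripper_width: 62.1
grip_force: 65.5
```

Run:
```python
from look import *
s=bot.read_state(); print(pose(s),s["time_s"],s["ft_force"],s["gripper_width"])
p=s["ee_pos"]
im=optics.get_image("wrist");cv2.imwrite("pics/w7.png",im["color"][:,:,::-1])
for t,x,z in [("round_tin",(p[0],p[1],0),p[2]-22)]:
    b=best(t,im)
    if b is not None: print(t,b["p"],b["rect"],fit(t,[(im,b["region"])],x,z))
```

```text
(array([ 584.232, -305.452,   29.848]), np.float64(-0.00015944033186435076), np.float64(0.05829317406540464)) 21.15 [ 0.81  -0.191  0.219] 62.10239899781567
round_tin 0.83 [248.5, 241.5, 400.5, 391.1] [ 583.484 -305.203    0.051    0.084]
```

Tin is centred over the nest; lower to contact in small steps.

Emit:
play_rows:
  deltas:
    - {"translation": [0, 0, 0.02], "angular": [0, 0, 0], "claw": -1}
    - {"translation": [0, 0, 0.04], "angular": [0, 0, 0], "claw": -1}
    - {"translation": [0, 0, 0.05], "angular": [0, 0, 0], "claw": -1}
    - {"translation": [0, 0, 0.05], "angular": [0, 0, 0], "claw": -1}

```text
time_s: 21.65
ee_pos: [584.2, -305.5, 27.1]
tool_rot: [3.141, -0.001, 0.002]
ft_force: [-5.0, 2.4, 11.8]
gripper_width: 62.0
grip_force: 66.7
```

Emit:
play_rows:
  deltas:
    - {"translation": [0, 0, 0], "angular": [0, 0, 0], "claw": 0.6}
    - {"translation": [0, 0, 0], "angular": [0, 0, 0], "claw": 0.8}
    - {"translation": [0, 0, 0], "angular": [0, 0, 0], "claw": 1}
    - {"translation": [0, 0, 0], "angular": [0, 0, 0], "claw": 1}
    - {"translation": [0, 0, 0], "angular": [0, 0, 0], "claw": 1}
    - {"translation": [0, 0, -0.2], "angular": [0, 0, 0], "claw": 1}
    - {"translation": [0, 0, -0.6], "angular": [0, 0, 0], "claw": 1}
    - {"translation": [0, 0, -1], "angular": [0, 0, 0], "claw": 1}

```text
time_s: 22.45
ee_pos: [583.5, -305.1, 106.8]
tool_rot: [-3.141, 0.0, 0.001]
ft_force: [-0.0, -0.2, 0.2]
gripper_width: 85.0
grip_force: 0.0
```

Emit:
play_rows:
  deltas:
    - {"translation": [0, 0, -0.4], "angular": [0, 0, 0], "claw": 1}
    - {"translation": [-0.25, 0, -0.8], "angular": [0, 0, 0], "claw": 1}
    - {"translation": [-0.62, 0, -1], "angular": [0, 0, 0], "claw": 1}

```text
time_s: 22.75
ee_pos: [536.1, -304.9, 189.8]
tool_rot: [3.14, 0.003, 0.009]
ft_force: [0.3, -0.7, 0.9]
gripper_width: 85.3
grip_force: 0.0
```

Emit:
play_rows:
  deltas:
    - {"translation": [-0.33, 0, -0.25], "angular": [0, 0, 0], "claw": 1}
    - {"translation": [-0.66, 0, -0.5], "angular": [0, 0, 0], "claw": 1}
    - {"translation": [-0.66, 0, -0.5], "angular": [0, 0, 0], "claw": 1}

```text
time_s: 23.05
ee_pos: [479.8, -307.2, 230.3]
tool_rot: [3.137, -0.005, 0.007]
ft_force: [-0.1, -0.4, 0.6]
gripper_width: 85.5
grip_force: 0.0
```

Run:
```python
from look import *
s=bot.read_state(); print(pose(s),s["time_s"],s["ft_force"],s["gripper_width"])
im=optics.get_image("wrist");cv2.imwrite("pics/w8.png",im["color"][:,:,::-1])
for t,x,z in [("round_tin",(583,-305,0),4),("large_nest",(583,-305,0),0),("steel_tray",(479,-421,-.29),0),("wire_trivet",(425,-178,-.56),0)]:
    b=best(t,im)
    if b is not None: print(t,b["p"],b["rect"],fit(t,[(im,b["region"])],x,z))
```

```text
(array([ 479.798, -307.225,  230.264]), np.float64(-0.0033297020603654643), np.float64(0.3666090858593965)) 23.05 [-0.064 -0.434  0.556] 85.456090851834
round_tin 0.57 [282.9, 58.2, 356.2, 135.6] [ 583.298 -305.326    0.101    0.022]
large_nest 0.59 [275.7, 51.6, 365.6, 149.3] [ 582.485 -305.212    0.174    0.045]
steel_tray 0.85 [357.5, 147.8, 504.7, 261.2] [ 479.587 -421.784   -0.291    0.02 ]
wire_trivet 0.6 [130.9, 212.9, 266.3, 305.6] [ 426.069 -177.641   -0.553    0.061]
```

View pics/w8.png

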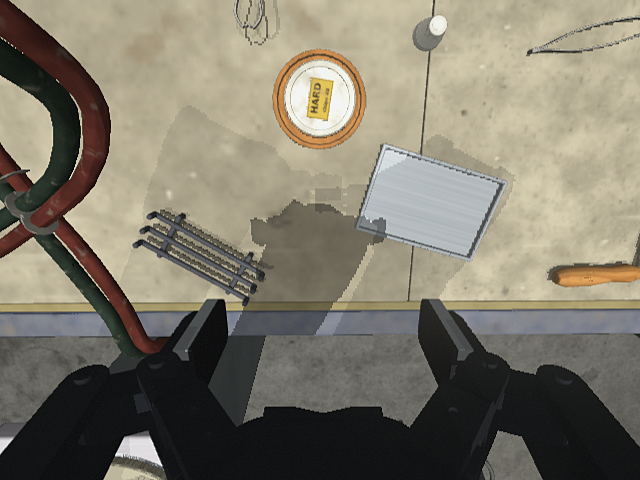

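Tin sits concentric in the nest at (320,98). Returning to the stack for the charcoal.

Emit:
play_rows:
  deltas:
    - {"translation": [-0.25, -0.33, 0], "angular": [0, 0, 0], "claw": 1}
    - {"translation": [-0.5, -0.67, 0], "angular": [0, 0, 0], "claw": 1}
    - {"translation": [-0.75, -1, 0], "angular": [0, 0, 0], "claw": 1}

```text
time_s: 23.6
ee_pos: [421.1, -223.7, 224.0]
tool_rot: [-3.14, -0.002, 0.003]
ft_force: [0.2, -0.1, 1.0]
gripper_width: 85.5
grip_force: 0.0
```

Emit:
play_rows:
  deltas:
    - {"translation": [0, -0.33, 0], "angular": [0, 0, 0], "claw": 1}
    - {"translation": [0, -0.67, 0], "angular": [0, 0, 0], "claw": 1}
    - {"translation": [0, -1, 0], "angular": [0, 0, 0], "claw": 1}

```text
time_s: 23.9
ee_pos: [421.5, -143.6, 224.6]
tool_rot: [-3.141, -0.002, 0.002]
ft_force: [0.2, -0.4, -0.3]
gripper_width: 85.2
grip_force: 0.0
```

Emit:
play_rows:
  deltas:
    - {"translation": [0.06, -0.33, 0], "angular": [0, 0, 0], "claw": 1}
    - {"translation": [0.12, -0.67, 0], "angular": [0, 0, 0], "claw": 1}
    - {"translation": [0.19, -1, 0], "angular": [0, 0, 0], "claw": 1}

```text
time_s: 24.2
ee_pos: [436.8, -63.5, 224.6]
tool_rot: [-3.141, -0.002, 0.002]
ft_force: [0.3, 0.1, 1.0]
gripper_width: 85.3
grip_force: 0.0
```

Emit:
play_rows:
  deltas:
    - {"translation": [0.02, -0.33, 0], "angular": [0, 0, 0], "claw": 1}
    - {"translation": [0.04, -0.67, 0], "angular": [0, 0, 0], "claw": 1}
    - {"translation": [0.06, -1, 0], "angular": [0, 0, 0], "claw": 1}

```text
time_s: 24.5
ee_pos: [441.5, 16.6, 224.6]
tool_rot: [-3.141, -0.002, 0.002]
ft_force: [-0.2, -1.1, -0.9]
gripper_width: 85.4
grip_force: 0.0
```

Emit:
play_rows:
  deltas:
    - {"translation": [-0.04, -0.33, 0], "angular": [0, 0, 0], "claw": 1}
    - {"translation": [-0.08, -0.67, 0], "angular": [0, 0, 0], "claw": 1}
    - {"translation": [-0.12, -1, 0], "angular": [0, 0, 0], "claw": 1}

```text
time_s: 24.8
ee_pos: [431.6, 96.6, 224.6]
tool_rot: [-3.141, -0.002, 0.002]
ft_force: [0.8, -0.1, -0.2]
gripper_width: 85.7
grip_force: 0.0
```

Emit:
play_rows:
  deltas:
    - {"translation": [-0.08, -0.33, 0], "angular": [0, 0, 0], "claw": 1}
    - {"translation": [-0.16, -0.67, 0], "angular": [0, 0, 0], "claw": 1}
    - {"translation": [-0.25, -1, 0], "angular": [0, 0, 0], "claw": 1}

```text
time_s: 25.1
ee_pos: [411.3, 176.6, 224.7]
tool_rot: [-3.141, -0.002, 0.002]
ft_force: [0.8, 0.0, 0.9]
gripper_width: 85.4
grip_force: 0.0
```

Emit:
play_rows:
  deltas:
    - {"translation": [0.33, -0.33, 0], "angular": [0, 0, -0.08], "claw": 1}
    - {"translation": [0.6, -0.6, 0], "angular": [0, 0, -0.16], "claw": 1}
    - {"translation": [0.75, -0.75, 0], "angular": [0, 0, -0.252], "claw": 1}
    - {"translation": [0.75, -0.75, 0], "angular": [0, 0, -0.252], "claw": 1}
    - {"translation": [0.75, -0.75, 0], "angular": [0, 0, -0.252], "claw": 1}

```text
time_s: 25.6
ee_pos: [471.3, 235.2, 224.3]
tool_rot: [-3.085, -0.587, 0.004]
ft_force: [-0.6, -0.3, -0.4]
gripper_width: 85.7
grip_force: 0.0
```

Run:
```python
from look import *
s=bot.read_state(); p,yaw,_=pose(s); print(p,yaw,s["time_s"],s["ft_force"],s["gripper_width"])
im=optics.get_image("wrist");cv2.imwrite("pics/w9.png",im["color"][:,:,::-1])
for t,x,z in [("black_block",(475,235,-1.19),13),("pierced_block",(473,234,.38),0)]:
    b=best(t,im)
    if b is not None:
        q=fit(t,[(im,b["region"])],x,z); print(t,b["p"],b["rect"],q); d=q[:2]-p[:2]
        print("tool dx,dy",d@[np.cos(yaw),np.sin(yaw)],d@[np.sin(yaw),-np.cos(yaw)])
```

```text
[471.252 235.171 224.29 ] 0.3761564690448951 25.6 [-0.637 -0.286 -0.353] 85.70855227803877
black_block 0.8 [286.6, 149.7, 361.7, 266.7] [475.33  234.709  -1.214   0.076]
tool dx,dy 3.6236711812996774 1.9274715415013797
pierced_block 0.59 [273.0, 173.7, 378.6, 241.9] [470.964 232.863   0.338   0.042]
tool dx,dy -1.1149244512536796 2.0408049959700096
```

View pics/w9.png

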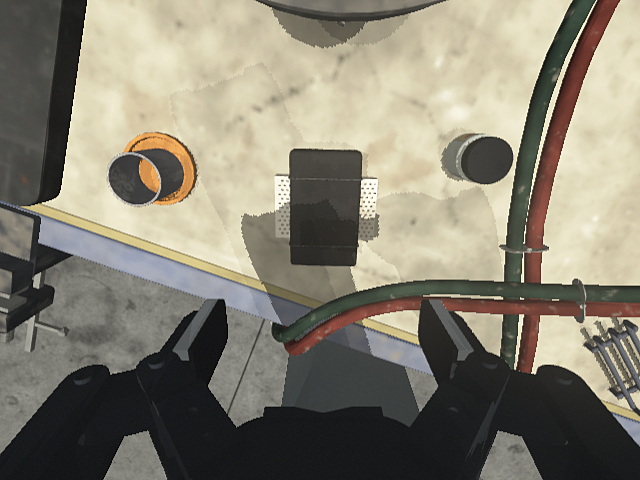

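Emit:
play_rows:
  deltas:
    - {"translation": [0.045, 0.024, 0.3], "angular": [0, 0, 0.01], "claw": 1}
    - {"translation": [0.045, 0.024, 0.65], "angular": [0, 0, 0.01], "claw": 1}
    - {"translation": [0.045, 0.024, 1], "angular": [0, 0, 0.01], "claw": 1}

```text
time_s: 26.05
ee_pos: [476.1, 233.4, 144.9]
tool_rot: [3.09, 0.563, 0.003]
ft_force: [1.1, -0.5, 0.4]
gripper_width: 85.3
grip_force: 0.0
```

Emit:
play_rows:
  deltas:
    - {"translation": [0, 0, 0.3], "angular": [0, 0, 0], "claw": 1}
    - {"translation": [0, 0, 0.6], "angular": [0, 0, 0], "claw": 1}
    - {"translation": [0, 0, 0.85], "angular": [0, 0, 0], "claw": 1}
    - {"translation": [0, 0, 1], "angular": [0, 0, 0], "claw": 1}

```text
time_s: 26.45
ee_pos: [475.2, 233.1, 64.0]
tool_rot: [3.09, 0.564, -0.002]
ft_force: [0.6, -0.2, 0.3]
gripper_width: 85.5
grip_force: 0.0
```

Emit:
play_rows:
  deltas:
    - {"translation": [0, 0, 0.2], "angular": [0, 0, 0], "claw": 1}
    - {"translation": [0, 0, 0.34], "angular": [0, 0, 0], "claw": 1}
    - {"translation": [0, 0, 0.34], "angular": [0, 0, 0], "claw": 1}
    - {"translation": [0, 0, 0.34], "angular": [0, 0, 0], "claw": 0.7}
    - {"translation": [0, 0, 0.34], "angular": [0, 0, 0], "claw": 0.6}
    - {"translation": [0, 0, 0.34], "angular": [0, 0, 0], "claw": -1}
    - {"translation": [0, 0, 0.34], "angular": [0, 0, 0], "claw": -1}
    - {"translation": [0, 0, 0.34], "angular": [0, 0, 0], "claw": -1}
    - {"translation": [0, 0, 0.34], "angular": [0, 0, 0], "claw": -1}

```text
time_s: 27.35
ee_pos: [476.7, 234.8, 39.3]
tool_rot: [-3.09, -0.567, -0.003]
ft_force: [-0.5, -0.4, 6.3]
gripper_width: 64.8
grip_force: 67.1
```

Emit:
play_rows:
  deltas:
    - {"translation": [0, 0, -0.1], "angular": [0, 0, 0], "claw": -1}
    - {"translation": [0, 0, -0.35], "angular": [0, 0, 0], "claw": -1}
    - {"translation": [0, 0, -0.7], "angular": [0, 0, 0], "claw": -1}
    - {"translation": [0, 0, -1], "angular": [0, 0, 0], "claw": -1}

```text
time_s: 27.75
ee_pos: [475.9, 234.4, 119.7]
tool_rot: [-3.09, -0.567, -0.001]
ft_force: [0.8, 0.8, -1.0]
gripper_width: 64.7
grip_force: 66.3
```

Emit:
play_rows:
  deltas:
    - {"translation": [0, 0, -0.2], "angular": [0, 0, -0.08], "claw": -1}
    - {"translation": [0, 0, -0.4], "angular": [0, 0, -0.16], "claw": -1}
    - {"translation": [0, 0, -0.6], "angular": [0, 0, -0.24], "claw": -1}
    - {"translation": [0, 0, -0.8], "angular": [0, 0, -0.32], "claw": -1}
    - {"translation": [0, 0, -1], "angular": [0, 0, -0.4], "claw": -1}

```text
time_s: 28.25
ee_pos: [475.7, 234.2, 199.3]
tool_rot: [2.781, 1.462, 0.0]
ft_force: [0.2, -0.6, -0.3]
gripper_width: 64.8
grip_force: 66.3
```

Emit:
play_rows:
  deltas:
    - {"translation": [0, 0, -0.1], "angular": [0, 0, -0.08], "claw": -1}
    - {"translation": [0, 0, -0.2], "angular": [0, 0, -0.16], "claw": -1}
    - {"translation": [0, 0, -0.3], "angular": [0, 0, -0.24], "claw": -1}
    - {"translation": [0, 0, -0.3], "angular": [0, 0, -0.32], "claw": -1}
    - {"translation": [0, 0, -0.3], "angular": [0, 0, -0.405], "claw": -1}
    - {"translation": [0, 0, -0.3], "angular": [0, 0, -0.405], "claw": -1}

```text
time_s: 28.85
ee_pos: [475.8, 234.1, 222.5]
tool_rot: [2.22, 2.223, 0.0]
ft_force: [-0.8, -0.2, -0.9]
gripper_width: 64.7
grip_force: 66.3
```

Emit:
play_rows:
  deltas:
    - {"translation": [-0.15, -0.15, 0], "angular": [0, 0, 0], "claw": -1}
    - {"translation": [-0.45, -0.45, 0], "angular": [0, 0, 0], "claw": -1}
    - {"translation": [-0.75, -0.75, 0], "angular": [0, 0, 0], "claw": -1}

```text
time_s: 29.15
ee_pos: [415.0, 174.2, 221.8]
tool_rot: [-2.224, -2.216, -0.0]
ft_force: [-0.6, -0.5, -0.0]
gripper_width: 64.2
grip_force: 66.4
```

Emit:
play_rows:
  deltas:
    - {"translation": [-0.33, 0.08, 0], "angular": [0, 0, 0], "claw": -1}
    - {"translation": [-0.67, 0.16, 0], "angular": [0, 0, 0], "claw": -1}
    - {"translation": [-1, 0.25, 0], "angular": [0, 0, 0], "claw": -1}

```text
time_s: 29.45
ee_pos: [435.7, 93.1, 222.6]
tool_rot: [2.225, 2.215, -0.0]
ft_force: [0.8, -0.3, -0.7]
gripper_width: 64.5
grip_force: 66.4
```

Emit:
play_rows:
  deltas:
    - {"translation": [-0.33, 0.04, 0], "angular": [0, 0, 0], "claw": -1}
    - {"translation": [-0.67, 0.08, 0], "angular": [0, 0, 0], "claw": -1}
    - {"translation": [-1, 0.12, 0], "angular": [0, 0, 0], "claw": -1}

```text
time_s: 29.75
ee_pos: [445.3, 13.2, 222.4]
tool_rot: [2.226, 2.216, 0.0]
ft_force: [-0.3, 0.8, -0.8]
gripper_width: 64.5
grip_force: 66.4
```

Emit:
play_rows:
  deltas:
    - {"translation": [-0.33, -0.02, 0], "angular": [0, 0, 0], "claw": -1}
    - {"translation": [-0.67, -0.04, 0], "angular": [0, 0, 0], "claw": -1}
    - {"translation": [-1, -0.06, 0], "angular": [0, 0, 0], "claw": -1}

```text
time_s: 30.05
ee_pos: [440.3, -66.7, 222.4]
tool_rot: [2.226, 2.216, 0.0]
ft_force: [0.4, -0.2, -0.1]
gripper_width: 65.0
grip_force: 66.4
```

Emit:
play_rows:
  deltas:
    - {"translation": [-0.33, -0.06, 0], "angular": [0, 0, 0], "claw": -1}
    - {"translation": [-0.67, -0.12, 0], "angular": [0, 0, 0], "claw": -1}
    - {"translation": [-1, -0.19, 0], "angular": [0, 0, 0], "claw": -1}

```text
time_s: 30.35
ee_pos: [425.0, -146.6, 222.4]
tool_rot: [2.226, 2.216, 0.0]
ft_force: [1.1, -0.3, -0.8]
gripper_width: 64.4
grip_force: 66.4
```

Emit:
play_rows:
  deltas:
    - {"translation": [-0.33, 0, 0], "angular": [0, 0, 0], "claw": -1}
    - {"translation": [-0.67, 0, 0], "angular": [0, 0, 0], "claw": -1}
    - {"translation": [-1, 0, 0], "angular": [0, 0, 0], "claw": -1}

```text
time_s: 30.65
ee_pos: [425.1, -226.7, 222.4]
tool_rot: [2.226, 2.216, 0.0]
ft_force: [-0.7, 0.7, -0.8]
gripper_width: 64.4
grip_force: 66.4
```

Emit:
play_rows:
  deltas:
    - {"translation": [-0.33, 0.08, 0], "angular": [0, 0, 0], "claw": -1}
    - {"translation": [-0.67, 0.16, 0], "angular": [0, 0, 0], "claw": -1}
    - {"translation": [-1, 0.25, 0], "angular": [0, 0, 0], "claw": -1}

```text
time_s: 30.95
ee_pos: [445.3, -306.8, 222.3]
tool_rot: [2.227, 2.216, -0.0]
ft_force: [-0.2, -1.0, -1.1]
gripper_width: 64.8
grip_force: 66.4
```

Emit:
play_rows:
  deltas:
    - {"translation": [-0.33, 0.1, 0], "angular": [0, 0, 0.07], "claw": -1}
    - {"translation": [-0.67, 0.25, 0], "angular": [0, 0, 0.14], "claw": -1}
    - {"translation": [-0.9, 0.35, 0], "angular": [0, 0, 0.194], "claw": -1}
    - {"translation": [-1, 0.42, 0], "angular": [0, 0, 0.194], "claw": -1}
    - {"translation": [-1, 0.42, 0], "angular": [0, 0, 0.194], "claw": -1}
    - {"translation": [-1, 0.42, 0], "angular": [0, 0, 0.194], "claw": -1}

```text
time_s: 31.55
ee_pos: [479.1, -384.4, 222.1]
tool_rot: [-2.518, -1.878, -0.001]
ft_force: [0.3, 0.3, -0.9]
gripper_width: 64.6
grip_force: 66.4
```

```bash
cat > rel.py <<'E'
from look import *
def rel(things,name=None,tgt=None):
    s=bot.read_state(); p,yaw,tl=pose(s); print("tcp",p,"yaw",yaw,"tilt",tl,"t",s["time_s"],s["ft_force"],s["gripper_width"])
    im=optics.get_image("wrist")
    if name: cv2.imwrite(f"pics/{name}.png",im["color"][:,:,::-1])
    for t,x,z in things:
        b=best(t,im)
        if b is None: print(t,None); continue
        q=fit(t,[(im,b["region"])],x,z); d=q[:2]-p[:2]
        print(t,round(float(b["p"]),2),np.round(b["rect"]),q,"tool dx,dy",d@[np.cos(yaw),np.sin(yaw)],d@[np.sin(yaw),-np.cos(yaw)])
    return p,yaw
E
python3 - <<'E'
from rel import *
s=bot.read_state();p=s["ee_pos"]
rel([("steel_tray",(479.6,-421.5,-.291),0),("black_block",(p[0],p[1],-.29),p[2]-26)],"w10")
E
```

```text
tcp [ 479.097 -384.401  222.086] yaw 1.281422229339723 tilt 0.052396770749264424 t 31.55 [ 0.292  0.303 -0.857] 64.57950370974025
steel_tray 0.85 [291. 173. 380. 188.] [ 479.549 -420.653   -0.312    0.872] tool dx,dy -34.615951742988656 10.77836456982593
black_block 0.78 [234. 193. 412. 418.] [ 479.615 -386.648   -0.304    0.165] tool dx,dy -2.0055596551844808 1.137846934563785
```

View pics/w10.png

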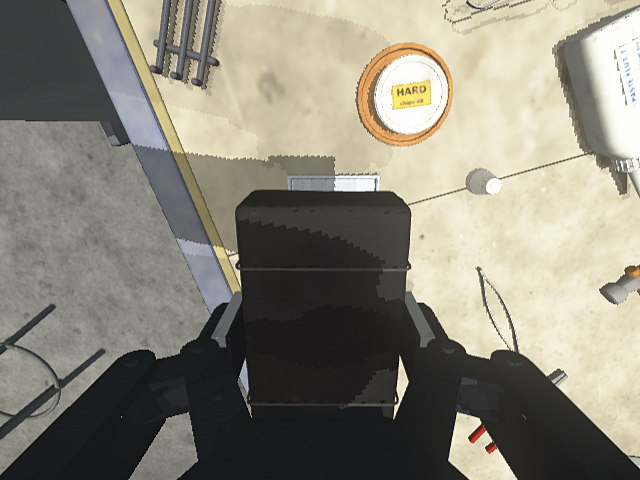

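Emit:
play_rows:
  deltas:
    - {"translation": [-0.22, 0.07, 0], "angular": [0, 0, 0], "claw": -1}
    - {"translation": [-0.43, 0.139, 0.2], "angular": [0, 0, 0], "claw": -1}
    - {"translation": [-0.43, 0.139, 0.5], "angular": [0, 0, 0], "claw": -1}
    - {"translation": [-0.43, 0.139, 0.75], "angular": [0, 0, 0], "claw": -1}
    - {"translation": [-0.43, 0.139, 1], "angular": [0, 0, 0], "claw": -1}

```text
time_s: 32.2
ee_pos: [479.4, -421.4, 141.5]
tool_rot: [2.52, 1.876, 0.0]
ft_force: [-0.2, 0.3, -1.0]
gripper_width: 64.3
grip_force: 66.5
```

Emit:
play_rows:
  deltas:
    - {"translation": [0, 0, 0.25], "angular": [0, 0, 0], "claw": -1}
    - {"translation": [0, 0, 0.5], "angular": [0, 0, 0], "claw": -1}
    - {"translation": [0, 0, 0.7], "angular": [0, 0, 0], "claw": -1}
    - {"translation": [0, 0, 0.9], "angular": [0, 0, 0], "claw": -1}
    - {"translation": [0, 0, 1], "angular": [0, 0, 0], "claw": -1}
    - {"translation": [0, 0, 1], "angular": [0, 0, 0], "claw": -1}
    - {"translation": [0, 0, 1], "angular": [0, 0, 0], "claw": -1}

```text
time_s: 32.9
ee_pos: [480.0, -422.0, 62.6]
tool_rot: [2.52, 1.875, 0.001]
ft_force: [0.2, 0.2, -0.1]
gripper_width: 64.7
grip_force: 66.5
```

Run:
```python
from rel import *
s=bot.read_state();p=s["ee_pos"]
rel([("steel_tray",(479.6,-421.5,-.291),0),("black_block",(p[0],p[1],-.29),p[2]-26)],"w11")
```

```text
tcp [ 480.001 -422.031   62.581] yaw 1.2794135305409946 tilt 0.044040017349012694 t 32.9 [ 0.165  0.169 -0.058] 64.7398908123484
steel_tray 0.75 [232. 148. 408. 204.] [ 479.547 -421.24    -0.297    0.731] tool dx,dy 0.6273406111285725 -0.6623208960666729
black_block 0.74 [235. 189. 412. 416.] [ 480.619 -423.982   -0.296    0.158] tool dx,dy -1.691747121071526 1.152491264965426
```

View pics/w11.png

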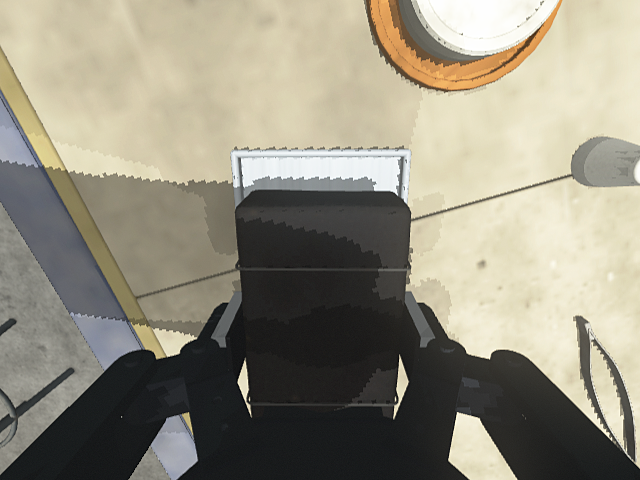

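Run:
```python
from rel import *
s=bot.read_state(); p,yaw,_=pose(s)
im=optics.get_image("wrist")
A=np.array([[np.cos(yaw),np.sin(yaw)],[np.sin(yaw),-np.cos(yaw)]])
for uv,z in [([323,191],72),([236,205],72),([411,205],72),([233,150],10),([410,149],10)]:
    P=back(im,uv,z)[0]; print(uv,z,A@(P[:2]-p[:2]))
```

```text
[323, 191] 72 [59.793  0.481]
[236, 205] 72 [ 54.866 -29.982]
[411, 205] 72 [54.815 31.321]
[233, 150] 10 [ 69.065 -45.471]
[410, 149] 10 [69.513 45.244]
```

Emit:
play_rows:
  deltas:
    - {"translation": [0, 0, 0.12], "angular": [0, 0, 0], "claw": -1}
    - {"translation": [0, 0, 0.24], "angular": [0, 0, 0], "claw": -1}
    - {"translation": [0, 0, 0.33], "angular": [0, 0, 0], "claw": -1}
    - {"translation": [0, 0, 0.37], "angular": [0, 0, 0], "claw": -1}
    - {"translation": [0, 0, 0.395], "angular": [0, 0, 0], "claw": -1}
    - {"translation": [0, 0, 0.41], "angular": [0, 0, 0], "claw": -1}
    - {"translation": [0, 0, 0.41], "angular": [0, 0, 0], "claw": -1}

```text
time_s: 33.8
ee_pos: [479.8, -421.9, 29.5]
tool_rot: [2.52, 1.875, 0.0]
ft_force: [-0.2, -0.4, -1.1]
gripper_width: 64.9
grip_force: 66.5
```

Emit:
play_rows:
  deltas:
    - {"translation": [0, 0, 0.015], "angular": [0, 0, 0], "claw": -1}
    - {"translation": [0, 0, 0.025], "angular": [0, 0, 0], "claw": -1}
    - {"translation": [0, 0, 0.025], "angular": [0, 0, 0], "claw": -1}

```text
time_s: 34.1
ee_pos: [479.9, -422.1, 29.3]
tool_rot: [2.52, 1.875, -0.0]
ft_force: [-6.1, 4.8, 13.9]
gripper_width: 64.8
grip_force: 68.3
```

Emit:
play_rows:
  deltas:
    - {"translation": [0, 0, 0], "angular": [0, 0, 0], "claw": 0.6}
    - {"translation": [0, 0, 0], "angular": [0, 0, 0], "claw": 0.8}
    - {"translation": [0, 0, 0], "angular": [0, 0, 0], "claw": 1}
    - {"translation": [0, 0, 0], "angular": [0, 0, 0], "claw": 1}
    - {"translation": [0, 0, 0], "angular": [0, 0, 0], "claw": 1}
    - {"translation": [0, 0, -0.2], "angular": [0, 0, 0], "claw": 1}
    - {"translation": [0, 0, -0.6], "angular": [0, 0, 0], "claw": 1}
    - {"translation": [0, 0, -1], "angular": [0, 0, 0], "claw": 1}

```text
time_s: 34.9
ee_pos: [479.5, -421.6, 108.8]
tool_rot: [-2.52, -1.875, -0.0]
ft_force: [0.5, -0.4, 0.8]
gripper_width: 85.6
grip_force: 0.0
```

Emit:
play_rows:
  deltas:
    - {"translation": [0, 0, -0.35], "angular": [0, 0, 0], "claw": 1}
    - {"translation": [0, 0, -0.7], "angular": [0, 0, 0], "claw": 1}
    - {"translation": [0, 0, -1], "angular": [0, 0, 0], "claw": 1}

```text
time_s: 35.2
ee_pos: [480.1, -421.9, 190.5]
tool_rot: [2.518, 1.874, 0.001]
ft_force: [0.9, -0.7, 0.3]
gripper_width: 85.5
grip_force: 0.0
```

Emit:
play_rows:
  deltas:
    - {"translation": [0, 0, -0.25], "angular": [0, 0, -0.08], "claw": 1}
    - {"translation": [0, 0, -0.5], "angular": [0, 0, -0.16], "claw": 1}
    - {"translation": [0, 0, -0.5], "angular": [0, 0, -0.194], "claw": 1}

```text
time_s: 35.5
ee_pos: [481.0, -422.4, 232.3]
tool_rot: [2.212, 2.222, 0.001]
ft_force: [0.1, -0.2, 0.1]
gripper_width: 85.4
grip_force: 0.0
```

Emit:
play_rows:
  deltas:
    - {"translation": [0.33, -0.14, 0], "angular": [0, 0, 0], "claw": 1}
    - {"translation": [0.67, -0.28, 0], "angular": [0, 0, 0], "claw": 1}
    - {"translation": [1, -0.42, 0], "angular": [0, 0, 0], "claw": 1}

```text
time_s: 35.8
ee_pos: [445.8, -340.6, 228.3]
tool_rot: [2.221, 2.221, 0.0]
ft_force: [0.6, 0.2, -0.3]
gripper_width: 85.5
grip_force: 0.0
```

Emit:
play_rows:
  deltas:
    - {"translation": [0.33, -0.08, 0], "angular": [0, 0, 0], "claw": 1}
    - {"translation": [0.67, -0.16, 0], "angular": [0, 0, 0], "claw": 1}
    - {"translation": [1, -0.25, 0], "angular": [0, 0, 0], "claw": 1}

```text
time_s: 36.1
ee_pos: [426.0, -260.5, 228.4]
tool_rot: [2.22, 2.221, -0.0]
ft_force: [1.0, 1.1, 0.5]
gripper_width: 85.3
grip_force: 0.0
```

Emit:
play_rows:
  deltas:
    - {"translation": [0.33, 0, 0], "angular": [0, 0, 0], "claw": 1}
    - {"translation": [0.67, 0, 0], "angular": [0, 0, 0], "claw": 1}
    - {"translation": [1, 0, 0], "angular": [0, 0, 0], "claw": 1}

```text
time_s: 36.4
ee_pos: [426.2, -180.5, 228.4]
tool_rot: [2.22, 2.22, -0.0]
ft_force: [0.9, 0.0, 0.6]
gripper_width: 85.1
grip_force: 0.0
```

Emit:
play_rows:
  deltas:
    - {"translation": [0.33, 0.04, 0], "angular": [0, 0, 0], "claw": 1}
    - {"translation": [0.67, 0.08, 0], "angular": [0, 0, 0], "claw": 1}
    - {"translation": [1, 0.12, 0], "angular": [0, 0, 0], "claw": 1}

```text
time_s: 36.7
ee_pos: [435.9, -100.4, 228.4]
tool_rot: [2.22, 2.22, -0.0]
ft_force: [0.8, 0.6, -0.0]
gripper_width: 85.3
grip_force: 0.0
```

Emit:
play_rows:
  deltas:
    - {"translation": [0.33, 0.03, 0], "angular": [0, 0, 0], "claw": 1}
    - {"translation": [0.67, 0.06, 0], "angular": [0, 0, 0], "claw": 1}
    - {"translation": [1, 0.08, 0], "angular": [0, 0, 0], "claw": 1}

```text
time_s: 37.0
ee_pos: [442.3, -20.3, 228.4]
tool_rot: [2.22, 2.221, 0.0]
ft_force: [0.0, -0.2, 0.3]
gripper_width: 85.1
grip_force: 0.0
```

Emit:
play_rows:
  deltas:
    - {"translation": [0.33, -0.03, 0], "angular": [0, 0, 0], "claw": 1}
    - {"translation": [0.67, -0.06, 0], "angular": [0, 0, 0], "claw": 1}
    - {"translation": [1, -0.08, 0], "angular": [0, 0, 0], "claw": 1}

```text
time_s: 37.3
ee_pos: [435.6, 59.6, 228.3]
tool_rot: [2.22, 2.22, 0.0]
ft_force: [-0.3, -0.1, 0.3]
gripper_width: 85.5
grip_force: 0.0
```

Emit:
play_rows:
  deltas:
    - {"translation": [0.33, -0.06, 0], "angular": [0, 0, 0], "claw": 1}
    - {"translation": [0.67, -0.12, 0], "angular": [0, 0, 0], "claw": 1}
    - {"translation": [1, -0.2, 0], "angular": [0, 0, 0], "claw": 1}

```text
time_s: 37.6
ee_pos: [419.6, 139.5, 228.3]
tool_rot: [2.22, 2.22, 0.001]
ft_force: [0.2, 0.5, -0.5]
gripper_width: 85.4
grip_force: 0.0
```

Emit:
play_rows:
  deltas:
    - {"translation": [0.33, 0.1, 0], "angular": [0, 0, -0.08], "claw": 1}
    - {"translation": [0.6, 0.2, 0], "angular": [0, 0, -0.16], "claw": 1}
    - {"translation": [0.75, 0.25, 0], "angular": [0, 0, -0.22], "claw": 1}
    - {"translation": [0.75, 0.25, 0], "angular": [0, 0, -0.22], "claw": 1}
    - {"translation": [0.75, 0.25, 0], "angular": [0, 0, -0.22], "claw": 1}

```text
time_s: 38.1
ee_pos: [439.7, 198.1, 227.7]
tool_rot: [1.829, 2.554, 0.0]
ft_force: [0.7, -0.7, 0.5]
gripper_width: 85.3
grip_force: 0.0
```

Run:
```python
from rel import *
rel([("pierced_block",(471,233,.34),0),("small_nest",(444,403,0),0)],"w12")
im=optics.get_image("scene")
for t,x,z in [("black_block",(480,-422,-.29),3),("steel_tray",(480,-422,-.29),0),("steel_ring",(444,403,0),4)]:
    b=best(t,im)
    if b is not None: print(t,b["p"],b["rect"],fit(t,[(im,b["region"])],x,z))
```

```text
tcp [439.671 198.134 227.706] yaw 1.8988035328509238 tilt 0.012425571855238678 t 38.1 [ 0.693 -0.679  0.492] 85.25437513133419
pierced_block 0.77 [324. 131. 398. 235.] [470.814 231.962   0.342   0.027] tool dx,dy 21.99107276112989 40.37992648808006
small_nest 0.67 [363.   0. 444.  36.] [445.384 404.779  -0.137   0.03 ] tool dx,dy 193.78722423132913 71.98090536649401
black_block 0.85 [450.0, 202.3, 500.4, 233.8] [ 478.623 -421.5     -0.41     0.142]
steel_tray 0.84 [439.7, 210.5, 498.4, 240.9] [ 476.809 -415.345   -0.311    0.336]
steel_ring 0.69 [141.2, 335.0, 172.7, 369.7] [438.98  401.039   0.115   0.043]
```

View pics/w12.png

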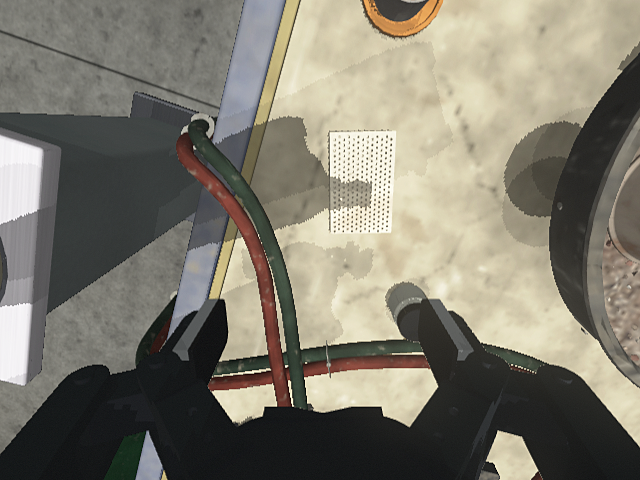

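Emit:
play_rows:
  deltas:
    - {"translation": [0.14, 0.25, 0], "angular": [0, 0, -0.009], "claw": 1}
    - {"translation": [0.275, 0.505, 0.3], "angular": [0, 0, -0.009], "claw": 1}
    - {"translation": [0.275, 0.505, 0.65], "angular": [0, 0, -0.009], "claw": 1}
    - {"translation": [0.275, 0.505, 1], "angular": [0, 0, -0.009], "claw": 1}

```text
time_s: 38.85
ee_pos: [471.3, 232.5, 146.3]
tool_rot: [-1.81, -2.568, -0.001]
ft_force: [-0.8, 0.3, -0.2]
gripper_width: 85.3
grip_force: 0.0
```

Emit:
play_rows:
  deltas:
    - {"translation": [0, 0, 0.35], "angular": [0, 0, 0], "claw": 1}
    - {"translation": [0, 0, 0.7], "angular": [0, 0, 0], "claw": 1}
    - {"translation": [0, 0, 0.9], "angular": [0, 0, 0], "claw": 1}
    - {"translation": [0, 0, 1], "angular": [0, 0, 0], "claw": 1}
    - {"translation": [0, 0, 1], "angular": [0, 0, 0], "claw": 1}

```text
time_s: 39.35
ee_pos: [470.8, 231.8, 66.9]
tool_rot: [-1.81, -2.567, 0.001]
ft_force: [-0.2, 0.0, -0.1]
gripper_width: 85.3
grip_force: 0.0
```

Run:
```python
from rel import *
rel([("pierced_block",(471,232,.34),0)],"w13")
```

```text
tcp [470.838 231.819  66.883] yaw 1.913562200456746 tilt 0.05396617357289199 t 39.35 [-0.239  0.021 -0.063] 85.28074033289101
pierced_block 0.67 [259. 174. 384. 344.] [470.829 232.525   0.338   0.046] tool dx,dy 0.6685669227373837 0.22874203421348463
```

Aligned. Descend 50 mm to about z = 17 and close.

Emit:
play_rows:
  deltas:
    - {"translation": [0.008, 0, 0.25], "angular": [0, 0, 0], "claw": 1}
    - {"translation": [0.008, 0, 0.45], "angular": [0, 0, 0], "claw": 1}
    - {"translation": [0.008, 0, 0.58], "angular": [0, 0, 0], "claw": 1}
    - {"translation": [0.008, 0, 0.63], "angular": [0, 0, 0], "claw": 1}
    - {"translation": [0.008, 0, 0.63], "angular": [0, 0, 0], "claw": 1}

```text
time_s: 39.95
ee_pos: [470.6, 232.6, 16.5]
tool_rot: [-1.809, -2.568, 0.001]
ft_force: [-1.0, 0.1, 0.6]
gripper_width: 85.6
grip_force: 0.0
```

Emit:
play_rows:
  deltas:
    - {"translation": [0, 0, 0], "angular": [0, 0, 0], "claw": 0.7}
    - {"translation": [0, 0, 0], "angular": [0, 0, 0], "claw": 0.62}
    - {"translation": [0, 0, 0], "angular": [0, 0, 0], "claw": 0.6}

```text
time_s: 40.25
ee_pos: [471.1, 232.8, 17.3]
tool_rot: [1.81, 2.568, 0.001]
ft_force: [0.6, 1.0, -0.9]
gripper_width: 68.1
grip_force: 0.0
```

Emit:
play_rows:
  deltas:
    - {"translation": [0, 0, 0.025], "angular": [0, 0, 0], "claw": 0.6}
    - {"translation": [0, 0, 0.025], "angular": [0, 0, 0], "claw": -1}
    - {"translation": [0, 0, 0.025], "angular": [0, 0, 0], "claw": -1}
    - {"translation": [0, 0, 0.025], "angular": [0, 0, 0], "claw": -1}
    - {"translation": [0, 0, 0.025], "angular": [0, 0, 0], "claw": -1}
    - {"translation": [0, 0, 0.025], "angular": [0, 0, 0], "claw": -1}

```text
time_s: 40.85
ee_pos: [471.0, 232.7, 15.4]
tool_rot: [1.809, 2.567, 0.001]
ft_force: [-1.6, -1.5, 7.1]
gripper_width: 64.6
grip_force: 66.4
```

Emit:
play_rows:
  deltas:
    - {"translation": [0, 0, -0.08], "angular": [0, 0, 0], "claw": -1}
    - {"translation": [0, 0, -0.3], "angular": [0, 0, 0], "claw": -1}
    - {"translation": [0, 0, -0.65], "angular": [0, 0, 0], "claw": -1}
    - {"translation": [0, 0, -1], "angular": [0, 0, 0], "claw": -1}

```text
time_s: 41.25
ee_pos: [470.5, 232.9, 96.7]
tool_rot: [-1.809, -2.568, -0.0]
ft_force: [0.5, 1.1, -0.6]
gripper_width: 64.1
grip_force: 66.3
```

Emit:
play_rows:
  deltas:
    - {"translation": [0, 0, -0.3], "angular": [0, 0, 0.06], "claw": -1}
    - {"translation": [0, 0, -0.6], "angular": [0, 0, 0.12], "claw": -1}
    - {"translation": [0, 0, -0.85], "angular": [0, 0, 0.18], "claw": -1}
    - {"translation": [0, 0, -1], "angular": [0, 0, 0.228], "claw": -1}
    - {"translation": [0, 0, -1], "angular": [0, 0, 0.228], "claw": -1}

```text
time_s: 41.75
ee_pos: [471.5, 233.6, 177.8]
tool_rot: [2.22, 2.22, 0.006]
ft_force: [-0.1, 0.8, -1.2]
gripper_width: 64.5
grip_force: 66.4
```

Emit:
play_rows:
  deltas:
    - {"translation": [-0.15, -0.15, 0], "angular": [0, 0, 0], "claw": -1}
    - {"translation": [-0.45, -0.43, -0.1], "angular": [0, 0, 0], "claw": -1}
    - {"translation": [-0.75, -0.72, -0.3], "angular": [0, 0, 0], "claw": -1}

```text
time_s: 42.05
ee_pos: [411.5, 171.9, 197.5]
tool_rot: [-2.214, -2.224, 0.004]
ft_force: [-0.4, -0.9, 1.6]
gripper_width: 64.2
grip_force: 66.4
```

Emit:
play_rows:
  deltas:
    - {"translation": [-0.33, 0.08, 0], "angular": [0, 0, 0], "claw": -1}
    - {"translation": [-0.67, 0.16, 0], "angular": [0, 0, 0], "claw": -1}
    - {"translation": [-1, 0.25, 0], "angular": [0, 0, 0], "claw": -1}

```text
time_s: 42.35
ee_pos: [432.9, 91.3, 198.8]
tool_rot: [2.216, 2.225, -0.001]
ft_force: [0.9, -1.0, -1.1]
gripper_width: 64.6
grip_force: 66.4
```

Emit:
play_rows:
  deltas:
    - {"translation": [-0.33, 0.03, 0], "angular": [0, 0, 0], "claw": -1}
    - {"translation": [-0.67, 0.06, 0], "angular": [0, 0, 0], "claw": -1}
    - {"translation": [-1, 0.1, 0], "angular": [0, 0, 0], "claw": -1}

```text
time_s: 42.65
ee_pos: [440.9, 11.6, 198.5]
tool_rot: [-2.217, -2.226, 0.001]
ft_force: [0.1, -0.0, -1.1]
gripper_width: 64.0
grip_force: 66.4
```

Emit:
play_rows:
  deltas:
    - {"translation": [-0.33, -0.02, 0], "angular": [0, 0, 0], "claw": -1}
    - {"translation": [-0.67, -0.04, 0], "angular": [0, 0, 0], "claw": -1}
    - {"translation": [-1, -0.06, 0], "angular": [0, 0, 0], "claw": -1}

```text
time_s: 42.95
ee_pos: [436.0, -68.3, 198.5]
tool_rot: [-2.217, -2.225, 0.001]
ft_force: [0.3, 0.1, -0.7]
gripper_width: 64.1
grip_force: 66.4
```

Emit:
play_rows:
  deltas:
    - {"translation": [-0.33, -0.08, 0], "angular": [0, 0, 0], "claw": -1}
    - {"translation": [-0.67, -0.16, 0], "angular": [0, 0, 0], "claw": -1}
    - {"translation": [-1, -0.25, 0], "angular": [0, 0, 0], "claw": -1}

```text
time_s: 43.25
ee_pos: [416.0, -148.2, 198.4]
tool_rot: [-2.216, -2.225, 0.0]
ft_force: [0.5, -0.2, -0.3]
gripper_width: 64.4
grip_force: 66.4
```

Emit:
play_rows:
  deltas:
    - {"translation": [-0.33, -0.08, 0], "angular": [0, 0, 0], "claw": -1}
    - {"translation": [-0.67, -0.16, 0], "angular": [0, 0, 0], "claw": -1}
    - {"translation": [-1, -0.25, 0], "angular": [0, 0, 0], "claw": -1}

```text
time_s: 43.55
ee_pos: [396.2, -228.2, 198.4]
tool_rot: [-2.216, -2.225, 0.0]
ft_force: [0.1, 0.6, 0.2]
gripper_width: 64.7
grip_force: 66.4
```

Emit:
play_rows:
  deltas:
    - {"translation": [-0.1, -0.05, 0], "angular": [0, 0, 0.08], "claw": -1}
    - {"translation": [-0.22, -0.1, 0], "angular": [0, 0, 0.16], "claw": -1}
    - {"translation": [-0.22, -0.1, 0], "angular": [0, 0, 0.25], "claw": -1}
    - {"translation": [-0.22, -0.1, 0], "angular": [0, 0, 0.33], "claw": -1}
    - {"translation": [-0.22, -0.1, 0], "angular": [0, 0, 0.373], "claw": -1}
    - {"translation": [-0.22, -0.1, 0], "angular": [0, 0, 0.373], "claw": -1}
    - {"translation": [-0.22, -0.1, 0], "angular": [0, 0, 0.373], "claw": -1}

```text
time_s: 44.25
ee_pos: [388.7, -244.8, 198.6]
tool_rot: [-2.744, -1.528, 0.0]
ft_force: [-0.1, 0.2, -1.3]
gripper_width: 64.2
grip_force: 66.4
```

Run:
```python
from rel import *
s=bot.read_state();p=s["ee_pos"]
rel([("wire_trivet",(425.5,-178,-.56),0),("pierced_block",(p[0],p[1],-.56),p[2]-15.4)],"w14")
```

```text
tcp [ 388.699 -244.768  198.551] yaw 1.0160900075786488 tilt 0.03720995963035671 t 44.25 [-0.086  0.226 -1.281] 64.2208533408541
wire_trivet 0.86 [285.  39. 350. 200.] [ 426.503 -176.71    -0.572    0.064] tool dx,dy 77.76435094522505 -3.7109299864514824
pierced_block 0.89 [237. 197. 406. 412.] [ 389.168 -244.452   -0.559    0.035] tool dx,dy 0.5153169378110993 0.23183898276425327
```

View pics/w14.png

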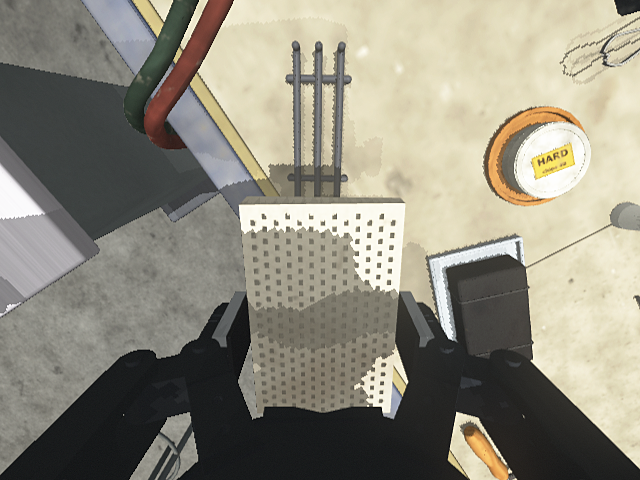

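Run:
```python
from rel import *
s=bot.read_state(); p,yaw,_=pose(s)
im=optics.get_image("wrist")
A=np.array([[np.cos(yaw),np.sin(yaw)],[np.sin(yaw),-np.cos(yaw)]])
for uv,z in [([296,45],32),([318,45],32),([341,45],32),([297,150],19),([318,150],19),([339.5,150],19),([297,90],19),([318,90],19),([341,90],19)]:
    P=back(im,uv,z)[0]; print(uv,z,A@(P[:2]-p[:2]))
b=best("wire_trivet",im)["region"]
for r in (55,65,95,110,130,150,165):
    u=np.nonzero(b[r])[0]; print(r,u.min(),u.max(),(A@(back(im,[(u.min()+u.max())/2,r],19)[0][:2]-p[:2])).round(1))
```

```text
[296, 45] 32 [139.427 -20.316]
[318, 45] 32 [139.419  -3.396]
[341, 45] 32 [139.411  14.293]
[297, 150] 19 [ 60.014 -22.443]
[318, 150] 19 [60.007 -3.945]
[339.5, 150] 19 [59.999 14.992]
[297, 90] 19 [108.696 -21.248]
[318, 90] 19 [108.689  -3.714]
[341, 90] 19 [108.68   15.489]
55 291 343 [134.8  -4.4]
65 292 343 [127.5  -4. ]
95 292 342 [104.8  -4.6]
110 292 341 [93.  -5.1]
130 293 341 [76.8 -4.7]
150 293 341 [60.  -4.8]
165 294 340 [47.  -4.9]
```

Emit:
play_rows:
  deltas:
    - {"translation": [0.2, -0.01, 0], "angular": [0, 0, 0], "claw": -1}
    - {"translation": [0.5, -0.025, 0], "angular": [0, 0, 0], "claw": -1}
    - {"translation": [0.8, -0.04, 0.2], "angular": [0, 0, 0], "claw": -1}
    - {"translation": [0.962, -0.05, 0.5], "angular": [0, 0, 0], "claw": -1}
    - {"translation": [0.962, -0.05, 0.8], "angular": [0, 0, 0], "claw": -1}
    - {"translation": [0.962, -0.05, 1], "angular": [0, 0, 0], "claw": -1}

```text
time_s: 45.1
ee_pos: [425.9, -176.9, 117.4]
tool_rot: [-2.745, -1.525, 0.001]
ft_force: [0.5, -0.9, -1.3]
gripper_width: 64.2
grip_force: 66.4
```

Emit:
play_rows:
  deltas:
    - {"translation": [0, 0, 0.25], "angular": [0, 0, 0], "claw": -1}
    - {"translation": [0, 0, 0.5], "angular": [0, 0, 0], "claw": -1}
    - {"translation": [0, 0, 0.7], "angular": [0, 0, 0], "claw": -1}
    - {"translation": [0, 0, 0.8], "angular": [0, 0, 0], "claw": -1}
    - {"translation": [0, 0, 0.8], "angular": [0, 0, 0], "claw": -1}
    - {"translation": [0, 0, 0.8], "angular": [0, 0, 0], "claw": -1}

```text
time_s: 45.7
ee_pos: [426.7, -177.7, 55.3]
tool_rot: [2.747, 1.523, 0.001]
ft_force: [-1.3, -0.1, -1.3]
gripper_width: 63.9
grip_force: 66.4
```

```bash
python3 - <<'E'
from rel import *
s=bot.read_state();p=s["ee_pos"]
rel([("wire_trivet",(426.5,-177,-.56),0),("pierced_block",(p[0],p[1],-.56),p[2]-15.4)],"w15")
for n in ("scene","side"):
    im=optics.get_image(n); b=best("pierced_block",im); 
    if b is not None: print(n,b["p"],b["rect"],fit("pierced_block",[(im,b["region"])],(p[0],p[1],-.56),p[2]-15.4))
E
python3 -c "
import cv2;i=cv2.imread('pics/w15.png')[60:300,160:480];cv2.imwrite('pics/w15c.png',cv2.resize(i,None,fx=2,fy=2))"
```

```text
tcp [ 426.677 -177.689   55.344] yaw 1.01261782449381 tilt 0.03338604539486156 t 45.7 [-1.293 -0.106 -1.253] 63.88048868539038
wire_trivet 0.89 [271. 160. 368. 198.] [ 426.974 -175.378   -0.574    0.856] tool dx,dy 2.118705312753136 -0.9719094906005082
pierced_block 0.63 [236. 195. 404. 413.] [ 427.297 -177.371   -0.565    0.034] tool dx,dy 0.5983154175232251 0.35778032979510543
scene 0.87 [382.7, 241.3, 430.0, 270.5] [ 424.701 -176.394   -0.568    0.074]
side 0.61 [342.6, 200.2, 380.0, 222.1] [ 426.93  -176.276   -0.422    0.355]
```

View pics/w15c.png

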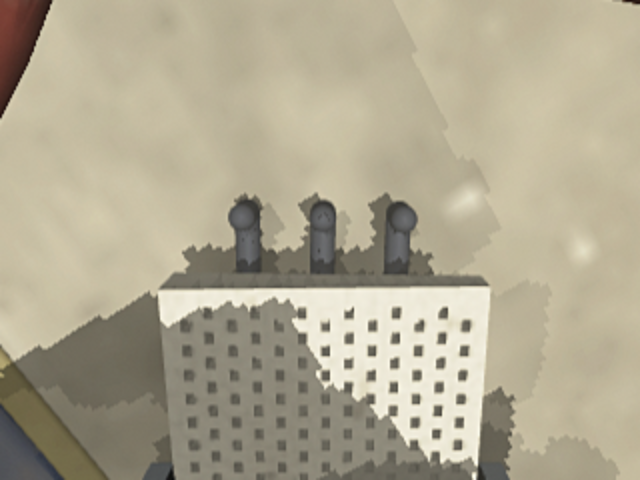

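Run:
```python
from rel import *
s=bot.read_state(); p,yaw,_=pose(s)
im=optics.get_image("wrist")
A=np.array([[np.cos(yaw),np.sin(yaw)],[np.sin(yaw),-np.cos(yaw)]])
for uv,z in [([282,168],32),([321,168],32),([360.5,168],32),([242,204],53),([404,203],53)]:
    P=back(im,uv,z)[0]; print(uv,z,A@(P[:2]-p[:2]))
```

```text
[282, 168] 32 [ 63.76  -17.403]
[321, 168] 32 [63.751 -0.507]
[360.5, 168] 32 [63.743 16.609]
[242, 204] 53 [ 52.711 -30.789]
[404, 203] 53 [53.067 31.409]
```

Emit:
play_rows:
  deltas:
    - {"translation": [0, 0, 0.08], "angular": [0, 0, 0], "claw": -1}
    - {"translation": [0, 0, 0.15], "angular": [0, 0, 0], "claw": -1}
    - {"translation": [0, 0, 0.2], "angular": [0, 0, 0], "claw": -1}
    - {"translation": [0, 0, 0.22], "angular": [0, 0, 0], "claw": -1}
    - {"translation": [0, 0, 0.235], "angular": [0, 0, 0], "claw": -1}
    - {"translation": [0, 0, 0.235], "angular": [0, 0, 0], "claw": -1}

```text
time_s: 46.7
ee_pos: [425.9, -177.4, 36.3]
tool_rot: [-2.747, -1.523, 0.002]
ft_force: [-5.4, 0.5, 8.3]
gripper_width: 64.2
grip_force: 67.4
```

Emit:
play_rows:
  deltas:
    - {"translation": [0, 0, 0], "angular": [0, 0, 0], "claw": 0.6}
    - {"translation": [0, 0, 0], "angular": [0, 0, 0], "claw": 0.8}
    - {"translation": [0, 0, 0], "angular": [0, 0, 0], "claw": 1}
    - {"translation": [0, 0, 0], "angular": [0, 0, 0], "claw": 1}
    - {"translation": [0, 0, 0], "angular": [0, 0, 0], "claw": 1}
    - {"translation": [0, 0, -0.15], "angular": [0, 0, 0], "claw": 1}
    - {"translation": [0, 0, -0.5], "angular": [0, 0, 0], "claw": 1}
    - {"translation": [0, 0, -1], "angular": [0, 0, 0], "claw": 1}

```text
time_s: 47.5
ee_pos: [425.1, -176.9, 116.2]
tool_rot: [-2.744, -1.522, 0.002]
ft_force: [-0.4, -0.2, 0.9]
gripper_width: 85.2
grip_force: 0.0
```

Emit:
play_rows:
  deltas:
    - {"translation": [-0.3, 0, -0.35], "angular": [0, 0, 0], "claw": 1}
    - {"translation": [-0.6, 0, -0.7], "angular": [0, 0, 0], "claw": 1}
    - {"translation": [-1, 0, -1], "angular": [0, 0, 0], "claw": 1}
    - {"translation": [-1, 0, -1], "angular": [0, 0, 0], "claw": 1}
    - {"translation": [-1, 0, -1], "angular": [0, 0, 0], "claw": 1}

```text
time_s: 48.0
ee_pos: [383.9, -246.0, 197.0]
tool_rot: [2.748, 1.52, 0.001]
ft_force: [-0.3, 0.4, -1.3]
gripper_width: 85.3
grip_force: 0.0
```

Run:
```python
from rel import *
rel([("wire_trivet",(426.5,-177,-.56),0),("pierced_block",(426,-177,-.56),21),("black_block",(480,-422,-.29),3),("round_tin",(583,-305,0),4)],"w16")
im=optics.get_image("scene")
cv2.imwrite("pics/end_scene.png",cv2.resize(im["color"][150:400,120:520,::-1],None,fx=2,fy=2))
b=best("pierced_block",im); print(b and (b["p"],fit("pierced_block",[(im,b["region"])],(426,-177,-.56),21)))
i=cv2.imread("pics/w16.png"); j=cv2.imread("pics/end_scene.png"); 
cv2.imwrite("pics/endc.png",np.hstack([cv2.resize(i,(400,300)),cv2.resize(j,(400,300))]))
```

```text
tcp [ 383.906 -245.993  197.001] yaw 1.0105295143799782 tilt 0.10147136675336346 t 48.0 [-0.28   0.386 -1.329] 85.34788897821835
wire_trivet None
pierced_block 0.97 [278.  56. 364. 186.] [ 426.848 -178.076   -0.546    0.048] tool dx,dy 80.35376180356614 0.2853657950795681
black_block 0.9 [446. 251. 538. 361.] [ 482.884 -423.063   -0.158    0.187] tool dx,dy -97.3993905546025 177.94332184485378
round_tin 0.84 [507. 114. 596. 192.] [ 582.798 -304.879    0.067    0.078] tool dx,dy 55.810570632615246 199.77675432176844
(0.95, array([ 422.86 , -175.86 ,   -0.572,    0.055]))
```

View pics/endc.png

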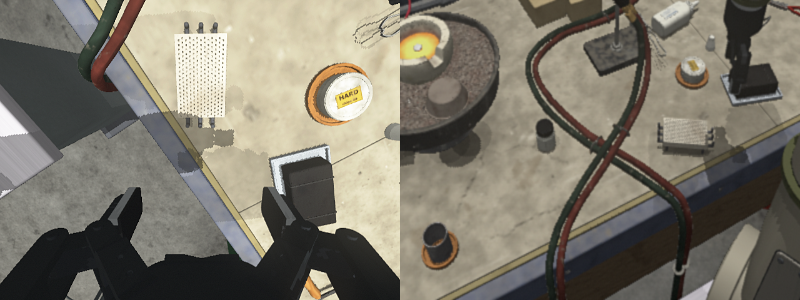

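```bash
python3 -c "
from plant import bot
print(bot.job_done())"
```

```text
the job is handed in; nothing more can be done
None
```

I took the stack apart and set the ring, tin, charcoal and pierced block each on its own place, let go of all four, and handed the job in at about 48 s of the 134 s limit; the hand-in gave no verdict, but the last camera check showed all four in place.

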